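# Hang the little pail by its bail on the fork hanger

### The arm

A 6-joint arm with a two-finger parallel gripper is mounted at the origin on the work surface. World frame = base frame: x ahead of the robot, y to its left, z up, the work surface at z = 0. Lengths are in m, angles in rad, forces in N, time in s.
With the tool pointing down it reaches from about 0.375 to 0.9 m from the base axis. Payload 3.1 kg.
Tool frame: the origin (TCP) lies at the very end of the fingers, on their centre line; the grasp point (between the pads) lies 19 mm behind it; z points along the fingers, y is the direction in which the jaws open and shut (so a half turn about z gives the same grasp; the last joint's range is limited). The gripper opens to 85 mm and grips with 20 to 120 N. Pads are 22 mm wide; open, the fingers measure 114 mm over their backs; the gripper's body (76 mm by 85 mm) begins 54 mm behind the grasp point. The pads swing forward as they close: fully open they stand 13 mm farther back than shut.
Start: joints at [0.962, 0.527, 1.433, -0, 1.181, -0.178], TCP at [0.261, 0.568, 0.231] pointing down, gripper open.
Joint ranges: [-3.08, 3.08], [-0.75, 2.2], [0.22, 2.44], [-1.43, 4.57], [0, 2.65], [-2.85, 2.85]. Speed limits (rad/s): [2.79, 2.79, 3.14, 3.14, 3.14, 3.14].

### API

Orientations are given as a unit quaternion [x, y, z, w].
In Python, from station import manip gives the robot as it stands.
- The arm moves only by the tool send_rows, never from a script. Its argument "motion" is a list of rows, each an object with "gripper": the finger opening in mm, from 0 to 85.4; "travel": the shift along the tool's x, y, z in mm, a list of three; "rotation": the turn, a rotation vector about the tool's x, y, z in degrees, a list of three. In form: [{"gripper": gripper, "travel": [x, y, z], "rotation": [ax, ay, az]}, ...]. A call has 1 to 12 rows; each row shifts and turns the commanded pose from where the row before left it, along the tool's axes as they then stand; what a row does not reach is not made up. A row lasts 1/12 s, in which the tool goes at most 41.7 mm and 7.16 degrees, less where a joint would pass 70% of its speed; a pose out of reach is approached as far as the arm can. A call is refused whole if a number of a shift passes 41.7 or a number of a turn 7.16, either way. A call with a gripper value outside its range is refused whole. The fingers move at their own pace and stop on an object; "newtons" is the grip in N (left out, the last holds). Time passes only in rows, so rows that do not move let the fingers close. It gives the time, the measured TCP pose, the force and the opening at its end, in the units of the state.
- manip.sense(): the state, without advancing time (a new reading comes with each control period).
- manip.snapshot(name): name is "scene" or "top" or "wrist"; returns the picture (400x640x3 uint8, red, green, blue); there is no depth.
- manip.calibration(name): a dict with "fx", "fy", "cx", "cy" (pixels), "cam_to_world" (4x4, takes a point from camera to world coordinates). Camera axes: x right, y down, z forward; pixel columns grow to the right and rows downward; lengths in m; the calibration is good to about 2 mm. A picture is of the moment at which its call begins: read the wrist's pose just before it. calibration takes no time and is no camera call; for the wrist camera it gives the pose at the moment of the call.
- manip.sign_off(): hands the job in, once; it reports no verdict.
The state is a dict: "t": time; "q": joint angles; "qd": joint speeds; "tau": joint torques, N m; "tcp_pos": TCP position; "tool_rot": TCP orientation; "force": force on the tool from outside, world axes, zero at the start; "ft_torque": the same for the moment, N m; "finger_gap": opening from 0.0 (shut) to 1.0 (fully open).
Only numpy, scipy, OpenCV 4.12 (cv2) and the standard library are available. Lean on these libraries where they do the work, as an engineer would, in place of code of your own. Each camera call takes 0.05 s, during which the arm holds its last target. There are 200 camera calls.

### The job

The small steel pail stands on the counter with its wire bail folded down. Swing the bail upright while the pail stays standing where it is, then lift the pail by the bail and hang it gently on the yellow two-pronged hanger, the wire lying down in the dips of both prongs, and let go so that the pail hangs free and still. Do not knock the hanger hard or disturb the other things on the counter.

Things in the scene. Friction and masses are not known exactly. Their poses are not given: they have to be found in the camera images.
- pail: Loose round steel pail, terracotta liner fixed in, 80 mm high, outer diameter 80 mm at the foot, 92 mm at the rim, 0.5 to 0.75 kg. Origin: centre of its underside; z up; y along the bail's pivot axis; ears and wire stand out to 60 mm either side along y. Hung, its underside is 162 mm and its rim 82 mm below the wire. Until the bail is up the pail must not be rocked, lifted or pushed along.
- pail_pivot (a point): Middle of the bail's pivot axis (along the pail's y), on the pail's axis 70 mm above its underside. The pivots are stiff: 0.06 N m, about 0.65 N at the sleeve, so the bail stays where it is left.
- bail_grip (a point): Centre of the red sleeve (10 mm diameter, 36 mm long) in the middle of the bail's straight top, 92 mm from the pivot axis. The bail is 5 mm wire, straight to 43 mm either side along this point's y. Folded, about 40 mm is free between sleeve and pail wall. The sleeve turns freely on the wire, so a pinched sleeve lets the bail swing.
- bail (a joint): Angle of the bail about the pail's +y axis, rad: 0 = upright, +1.57 = folded level towards the pail's +x side. It starts folded at 1.45 to 1.75 and can travel to 1.9 either way.
- hanger: Fixed hanger: wooden foot 130 mm wide, 12 mm thick (x -40 to 135 mm), a post, and a yellow fork of two 8 mm prongs at y = -31 and +31 mm running level from the post to -x. Origin: on the counter straight under the middle of the prongs' dips; x from dips to post. The wire hangs across both dips along the hanger's y, the sleeve between the prongs (54 mm clear).
- hanger_mid (a point): On top of the hanger's foot, 12 mm up, straight under the middle of the dips. Each prong's dip is 16 mm deep, with a flat floor 18 mm long along x centred here and sides flaring to a 34 mm wide mouth; the prong's tip is the dip's outer side. The fork carries at most 30 N: neither press the pail down on it nor let it drop on it.
- hanger_post (a point): Top of the steel post (18 mm diameter), 274 mm up, at x = +105 mm of the hanger frame. The fork is clamped firmly on it, but at a height that changes from time to time and is NOT reported: a wire lying in the dips has its centre somewhere between 210 and 240 mm above the counter, so lower until the prongs are felt to take the weight.
- timer: Bystander: grey garden-tap timer with a dial, 115 x 55 x 64 mm, loose. Origin: centre of its underside.
- trowel: Bystander: stainless hand trowel with a wooden handle, 290 mm long along its x, 66 mm wide, 28 mm high, loose. Origin: near the middle, on the counter.
- mister: Bystander: green plant mister, 86 mm diameter, 182 mm high, loose. Origin: centre of its underside.
There are look-alikes about, which are no part of the job. Several things have the shape of the pail; the one meant has the colours described above.

How it is judged:
By the outcome, as a careful person would: the job done as asked, in the order asked, and still so for the second after the job is handed in, with the robot touching nothing.
It also fails if it takes over 72 s, if anything falls off the work surface, if the arm or the gripper's body presses on something with over 40 N, if the wrist force passes 120 N, or if a joint passes its speed limit or range.

## Working session

There is one attempt and no reset: what is moved stays moved. The work goes in short steps, Python scripts to look and compute and a tool call to move; the robot and the scene stay as the last step left them, time stands still between calls to the robot, and variables do not carry over. Pictures are saved under pics/ and viewed, about 8 in all and at most 12, crops included, and the job is handed in when it is done.

Besides the shell and the picture viewer there is one more tool, called after ">>>" as a command line: name --argument value ..., lists and objects as JSON in quotes. send_rows: Moves the arm, as the interface text tells. Its arguments: {"type":"object","properties":{"motion":{"type":"array","items":{"type":"object","properties":{"gripper":{"type":"number"},"travel":{"type":"array","items":{"type":"number"}},"rotation":{"type":"array","items":{"type":"number"}}}}},"newtons":{"type":"number"}},"required":["motion"]}

```bash
mkdir -p pics; cat > h.py <<'E'
from station import manip
import numpy as np, cv2
def snap(cam,name,crop=None,scale=1):
    im=manip.snapshot(cam)[:,:,::-1]
    if crop: x0,y0,x1,y1=crop; im=im[y0:y1,x0:x1]
    if scale!=1: im=cv2.resize(im,None,fx=scale,fy=scale,interpolation=cv2.INTER_CUBIC)
    cv2.imwrite('pics/'+name,im)
def ray(c,u,v):
    T=np.array(c['cam_to_world']); d=T[:3,:3]@[(u-c['cx'])/c['fx'],(v-c['cy'])/c['fy'],1]
    return T[:3,3],d
def onz(c,u,v,z):
    o,d=ray(c,u,v); return o+d*(z-o[2])/d[2]
def proj(c,p):
    T=np.linalg.inv(np.array(c['cam_to_world'])); q=T[:3,:3]@np.array(p)+T[:3,3]
    return np.array([c['fx']*q[0]/q[2]+c['cx'],c['fy']*q[1]/q[2]+c['cy']])
E
python3 - <<'E'
from h import *
a=manip.snapshot('scene');b=manip.snapshot('top')
cv2.imwrite('pics/top0.png',b[:,:,::-1]);cv2.imwrite('pics/scene0.png',a[:,:,::-1])
for n in('scene','top','wrist'):
    c=manip.calibration(n);print(n,c['fx'],c['cx'],c['cy'],np.round(np.array(c['cam_to_world']),3).tolist())
print(manip.sense())
E
```

```text
scene 363.6175806374055 322.50446783839595 204.11823589551594 [[-0.082, 0.782, -0.617, 1.252], [0.997, 0.058, -0.059, 0.08], [-0.01, -0.62, -0.784, 1.026], [0.0, 0.0, 0.0, 1.0]]
top 414.3344634688209 318.7984009390219 196.70735011088888 [[-0.012, -0.989, 0.15, 0.399], [-1.0, 0.012, -0.006, 0.022], [0.004, -0.151, -0.989, 1.356], [0.0, 0.0, 0.0, 1.0]]
wrist 277.304746977686 318.32550832119597 201.41747915565432 [[0.417, 0.876, 0.244, 0.199], [0.909, -0.401, -0.114, 0.597], [-0.002, 0.27, -0.963, 0.374], [0.0, 0.0, 0.0, 1.0]]
{'t': 0.1, 'q': array([ 9.61500313e-01,  5.28373634e-01,  1.43374816e+00, -1.70442372e-05,
        1.18144915e+00, -1.78488570e-01]), 'qd': array([-0.00101755, -0.00063562, -0.00252405, -0.00168063, -0.00148613,
        0.0004243 ]), 'tau': array([ 8.56052011e-04, -4.43308032e+01, -1.78585339e+01, -1.81821529e-04,
        3.81815335e-03, -3.42507548e-06]), 'tcp_pos': array([0.26059961, 0.56736995, 0.2304395 ]), 'tool_rot': array([ 2.13738566e-01,  9.76890397e-01, -9.16425131e-04, -3.72342794e-04]), 'force': array([-0.39957583,  1.02570214,  0.59720422]), 'ft_torque': array([ 0.02633521, -0.0188555 ,  0.01910956]), 'finger_gap': 0.9975171296379752}
```

View pics/top0.png

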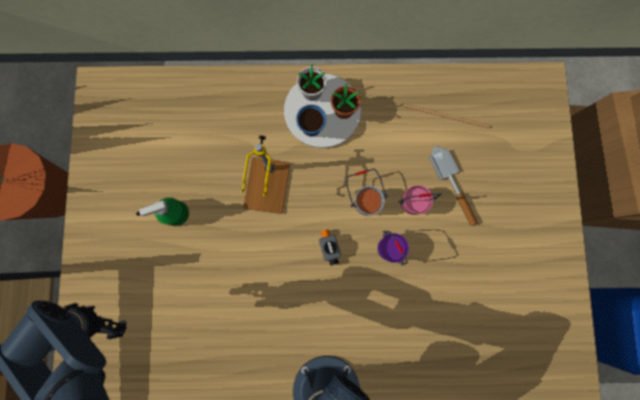

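View pics/scene0.png

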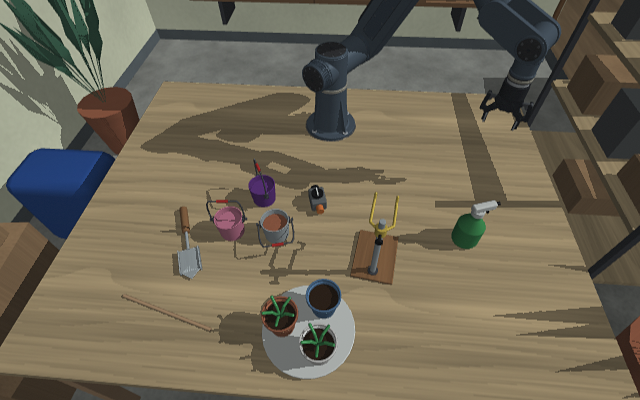

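Top view. Pail-shaped things: steel pail with terracotta liner at (369,200), pink pail at (417,200), purple pail at (393,248). The steel and terracotta one is the target, its bail folded away from the robot with the sleeve near (360,173). The hanger's fork is at (257,172). Next, close crops.

```bash
python3 - <<'E'
import cv2
b=cv2.imread('pics/top0.png')[130:220,235:435];cv2.imwrite('pics/t1.png',cv2.resize(b,None,fx=4,fy=4,interpolation=cv2.INTER_CUBIC))
b=cv2.imread('pics/scene0.png')[180:290,200:400];cv2.imwrite('pics/s1.png',cv2.resize(b,None,fx=4,fy=4,interpolation=cv2.INTER_CUBIC))
E
```

```text
(no output)
```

View pics/t1.png

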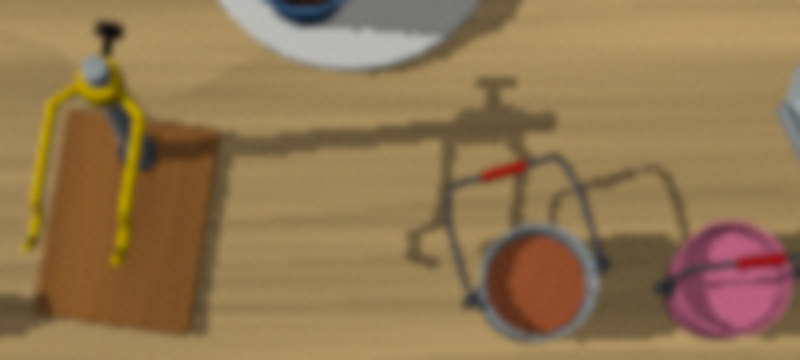

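View pics/s1.png

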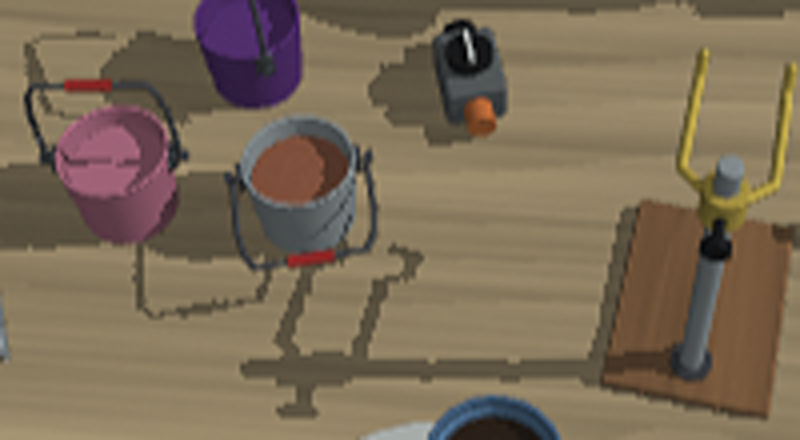

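Top crop (4x, offset 235,130): pail rim centre (540,282), sleeve (504,171), ears (473,299) and (602,263), foot corners (70,110), (220,133), (190,333), (40,312), post top (96,70), prong tips (30,243) and (116,260). Scene crop (offset 200,180): sleeve (311,258), ears (233,180) and (365,155), rim centre (300,168), post top (730,165), prong tips (703,52) and (792,68). The close crop confirms steel, terracotta and a red sleeve.

```bash
python3 - <<'E'
from h import *
ct=manip.calibration('top');cs=manip.calibration('scene')
T=lambda u,v,z:onz(ct,u/4+235,v/4+130,z)
S=lambda u,v,z:onz(cs,u/4+200,v/4+180,z)
def tri(a,b):
    o1,d1=ray(ct,a[0]/4+235,a[1]/4+130);o2,d2=ray(cs,b[0]/4+200,b[1]/4+180)
    s=np.linalg.lstsq(np.c_[d1,-d2],o2-o1,rcond=None)[0]
    p,q=o1+s[0]*d1,o2+s[1]*d2; return (p+q)/2,np.linalg.norm(p-q)
np.set_printoptions(precision=4,suppress=True)
print('rim',T(540,282,.08),S(300,168,.08))
e1,e2=T(473,299,.07),T(602,263,.07);print('ears',e1,e2,(e1+e2)/2,np.linalg.norm(e1-e2),np.degrees(np.arctan2(*(e1-e2)[1::-1])))
e1,e2=S(365,155,.07),S(233,180,.07);print('earsS',e1,e2,(e1+e2)/2,np.linalg.norm(e1-e2),np.degrees(np.arctan2(*(e1-e2)[1::-1])))
print('sleeve',tri((504,171),(311,258)))
print('post',T(96,70,.274),S(730,165,.274),tri((96,70),(730,160)))
print('tips',tri((30,243),(792,68)),tri((116,260),(703,52)))
F=[T(u,v,.012) for u,v in((70,110),(220,133),(190,333),(40,312))];print('foot',F)
fx=(F[0]+F[1]-F[2]-F[3])/2;n=np.linalg.norm(fx);fx/=n
y=(F[0]+F[3]-F[1]-F[2])/2;print('len',n,np.linalg.norm(y),'yawx',np.degrees(np.arctan2(fx[1],fx[0])),np.degrees(np.arctan2(-y[0],y[1])))
c=sum(F)/4;print('dip origin',c-fx*.0475,'post pred',c+fx*.0575)
E
```

```text
rim [ 0.579  -0.1445  0.08  ] [ 0.5913 -0.1371  0.08  ]
ears [ 0.5676 -0.0929  0.07  ] [ 0.5949 -0.195   0.07  ] [ 0.5813 -0.1439  0.07  ] 0.10571372444406454 104.9832691831928
earsS [ 0.5675 -0.0887  0.07  ] [ 0.6001 -0.1912  0.07  ] [ 0.5838 -0.1399  0.07  ] 0.10756264638319783 107.62237133024209
sleeve (array([ 0.6691, -0.1183,  0.0715]), np.float64(0.003112953622368511))
post [0.6991 0.1751 0.274 ] [0.704  0.1794 0.274 ] (array([0.6995, 0.1774, 0.2728]), np.float64(0.004348124694825838))
tips (array([0.5884, 0.2272, 0.2347]), np.float64(0.004815062577436052)) (array([0.5761, 0.1668, 0.2325]), np.float64(0.0017461357133108444))
foot [array([0.7378, 0.2334, 0.012 ]), array([0.7167, 0.1087, 0.012 ]), array([0.55  , 0.1335, 0.012 ]), array([0.5687, 0.2559, 0.012 ])]
len 0.1695470120545277 0.12518245103696657 yawx -8.010379605221807 -9.129575137426157
dip origin [0.5963 0.1895 0.012 ] post pred [0.7002 0.1749 0.012 ]
```

```bash
cat > plan.py <<'E'
from h import *
from scipy.spatial.transform import Rotation as R
def pose(g,yaw,tilt,off=.019):
    """grasp point, yaw of tool y (deg), inward tilt about tool x (deg) -> TCP pos, Rot"""
    y=np.radians(yaw); p=np.array([np.cos(y),np.sin(y),0]); z=np.array([0,0,-1.])
    r=R.from_matrix(np.c_[np.cross(p,z),p,z])*R.from_rotvec([tilt,0,0],degrees=True)
    return np.array(g)+off*r.apply([0,0,1]),r
def cur():
    s=manip.sense(); return np.array(s['tcp_pos']),R.from_quat(s['tool_rot'])
def rows(wps,start=None):
    """wps: (pos,rot,n); linear/slerp rows, accumulated on the rounded commands"""
    p,r=start or cur(); out=[]
    for P,Q,n in wps:
        for k in range(n,0,-1):
            t=np.round(r.inv().apply(P-p)*1000/k,1); w=np.round((r.inv()*Q).as_rotvec(degrees=True)/k,2)
            out.append((t,w)); p=p+r.apply(t/1000); r=r*R.from_rotvec(w,degrees=True)
    for i,(t,w) in enumerate(out): print(i,(t+0).tolist(),(w+0).tolist())
    return p,r
E
python3 - <<'E'
from plan import *
p,r=cur()
P1=p+[0,0,.15]; y=np.radians(16);d=np.array([np.cos(y),np.sin(y),0])
S=np.array([.669,-.118,.0715])
A=pose(S+.1*d+[0,0,.22],16,0); B=pose(S+.0707*d*1.4+[0,0,.1],16,45)
print(A[0],B[0])
rows([(P1,r,4),(A[0],A[1],26)])
print('then');rows([(B[0],B[1],10)],A)
E
```

```text
[ 0.76512617 -0.09043626  0.2725    ] [ 0.7512311  -0.09442061  0.15806497]
0 [0.0, -0.1, -37.5] [0.0, 0.0, 0.0]
1 [0.0, -0.1, -37.5] [0.0, 0.0, 0.0]
2 [0.0, 0.0, -37.5] [0.0, 0.0, 0.0]
3 [0.1, -0.1, -37.5] [0.0, 0.0, 0.0]
4 [-28.2, -14.9, 4.2] [0.0, 0.0, 1.9]
5 [-28.7, -13.9, 4.2] [0.0, 0.0, 1.9]
6 [-29.1, -13.0, 4.2] [0.0, 0.0, 1.9]
7 [-29.5, -12.0, 4.2] [0.0, 0.0, 1.9]
8 [-29.9, -11.0, 4.2] [0.0, 0.0, 1.9]
9 [-30.3, -10.0, 4.2] [-0.01, 0.0, 1.9]
10 [-30.6, -9.0, 4.2] [0.0, 0.0, 1.9]
11 [-30.9, -8.0, 4.2] [-0.01, 0.0, 1.9]
12 [-31.1, -7.0, 4.2] [0.0, 0.0, 1.9]
13 [-31.3, -5.9, 4.2] [-0.01, 0.0, 1.9]
14 [-31.5, -4.9, 4.1] [0.0, 0.0, 1.89]
15 [-31.7, -3.8, 4.2] [-0.01, 0.0, 1.9]
16 [-31.8, -2.8, 4.1] [0.0, 0.0, 1.89]
17 [-31.8, -1.7, 4.2] [0.0, 0.0, 1.9]
18 [-31.9, -0.7, 4.1] [-0.01, 0.0, 1.89]
19 [-31.9, 0.4, 4.2] [0.0, 0.0, 1.9]
20 [-31.8, 1.4, 4.1] [-0.01, 0.0, 1.89]
21 [-31.8, 2.5, 4.2] [0.0, 0.0, 1.9]
22 [-31.7, 3.5, 4.1] [-0.01, 0.0, 1.89]
23 [-31.6, 4.5, 4.2] [0.0, 0.01, 1.9]
24 [-31.4, 5.6, 4.1] [-0.01, 0.0, 1.89]
25 [-31.2, 6.6, 4.1] [0.0, 0.01, 1.9]
26 [-30.9, 7.7, 4.2] [-0.01, 0.0, 1.89]
27 [-30.7, 8.7, 4.1] [0.0, 0.01, 1.9]
28 [-30.4, 9.7, 4.2] [-0.01, 0.0, 1.89]
29 [-30.0, 10.6, 4.1] [0.0, 0.01, 1.9]
then
0 [0.0, -1.4, 11.4] [4.5, 0.0, 0.0]
1 [0.0, -0.5, 11.5] [4.5, 0.0, 0.0]
2 [0.0, 0.4, 11.5] [4.5, 0.0, 0.0]
3 [0.0, 1.3, 11.5] [4.5, 0.0, 0.0]
4 [0.0, 2.1, 11.3] [4.5, 0.0, 0.0]
5 [0.0, 3.0, 11.2] [4.5, 0.0, 0.0]
6 [0.0, 3.9, 10.9] [4.5, 0.0, 0.0]
7 [0.0, 4.7, 10.5] [4.5, 0.0, 0.0]
8 [0.0, 5.6, 10.1] [4.5, 0.0, 0.0]
9 [0.0, 6.3, 9.7] [4.5, 0.0, 0.0]
```

>>> send_rows --motion '[{"gripper":40,"travel":[0,0,-37.5]},{"gripper":40,"travel":[0,0,-37.5]},{"gripper":40,"travel":[0,0,-37.5]},{"gripper":40,"travel":[0,0,-37.5]},{"gripper":40,"travel":[-28.2,-14.9,0],"rotation":[0,0,1.9]},{"gripper":40,"travel":[-28.7,-13.9,0],"rotation":[0,0,1.9]},{"gripper":40,"travel":[-29.1,-13,0],"rotation":[0,0,1.9]},{"gripper":40,"travel":[-29.5,-12,0],"rotation":[0,0,1.9]},{"gripper":40,"travel":[-29.9,-11,0],"rotation":[0,0,1.9]},{"gripper":40,"travel":[-30.3,-10,0],"rotation":[0,0,1.9]},{"gripper":40,"travel":[-30.6,-9,0],"rotation":[0,0,1.9]},{"gripper":40,"travel":[-30.9,-8,0],"rotation":[0,0,1.9]}]'

```text
validation failed for argument at $.mo...
```

>>> send_rows --motion '[{"gripper":40,"travel":[-31.1,-7,0],"rotation":[0,0,1.9]},{"gripper":40,"travel":[-31.3,-5.9,0],"rotation":[0,0,1.9]},{"gripper":40,"travel":[-31.5,-4.9,0],"rotation":[0,0,1.9]},{"gripper":40,"travel":[-31.7,-3.8,0],"rotation":[0,0,1.9]},{"gripper":40,"travel":[-31.8,-2.8,0],"rotation":[0,0,1.9]},{"gripper":40,"travel":[-31.8,-1.7,0],"rotation":[0,0,1.9]},{"gripper":40,"travel":[-31.9,-0.7,0],"rotation":[0,0,1.9]},{"gripper":40,"travel":[-31.9,0.4,0],"rotation":[0,0,1.9]},{"gripper":40,"travel":[-31.8,1.4,0],"rotation":[0,0,1.9]},{"gripper":40,"travel":[-31.8,2.5,9],"rotation":[0,0,1.9]},{"gripper":40,"travel":[-31.7,3.5,9],"rotation":[0,0,1.9]},{"gripper":40,"travel":[-31.6,4.5,9],"rotation":[0,0,1.9]}]'

```text
t: 1.1
tcp_pos: [0.5661, 0.3347, 0.2037]
tool_rot: [0.403, 0.915, -0.0, -0.0]
force: [0.6, 1.1, -0.6]
finger_gap: 0.471
```

>>> send_rows --motion '[{"gripper":40,"travel":[-31.4,5.6,12],"rotation":[0,0,1.9]},{"gripper":40,"travel":[-31.2,6.6,15],"rotation":[0,0,1.9]},{"gripper":40,"travel":[-30.9,7.7,18],"rotation":[0,0,1.9]},{"gripper":40,"travel":[-30.7,8.7,18],"rotation":[0,0,1.9]},{"gripper":40,"travel":[-30.4,9.7,10],"rotation":[0,0,1.9]},{"gripper":40,"travel":[-30,10.6,5],"rotation":[0,0,1.9]},{"gripper":40},{"gripper":40}]'

```text
validation failed for argument at $.mo...
```

```bash
python3 - <<'E'
from plan import *
S=np.array([.669,-.118,.0715]);y=np.radians(16);d=np.array([np.cos(y),np.sin(y),0])
s=manip.sense();print(s['t'],s['tcp_pos'],s['q'],s['finger_gap'],s['force'])
B=pose(S+.07*d*1.4+[0,0,.1],16,45)
rows([(B[0],B[1],12)])
c=manip.calibration('wrist');snap('wrist','w1.png');print(proj(c,S))
np.save('w1.npy',np.array(c['cam_to_world']))
E
```

```text
1.1 [0.56611969 0.33472217 0.20366191] [ 3.64327533e-01  6.01690170e-01  1.37209834e+00  1.16650856e-04
  1.16839069e+00 -3.76065209e-01] 0.47057917408348127 [ 0.64282955  1.11572384 -0.63545654]
0 [-36.8, -12.8, 3.8] [3.68, 0.86, 2.09]
1 [-37.3, -11.2, 4.0] [3.68, 0.86, 2.09]
2 [-37.7, -9.6, 4.1] [3.68, 0.86, 2.09]
3 [-38.1, -7.9, 4.1] [3.68, 0.86, 2.09]
4 [-38.4, -6.3, 4.0] [3.68, 0.86, 2.08]
5 [-38.7, -4.6, 3.8] [3.68, 0.87, 2.08]
6 [-38.8, -3.0, 3.4] [3.68, 0.86, 2.09]
7 [-39.0, -1.4, 3.0] [3.68, 0.87, 2.09]
8 [-39.0, 0.2, 2.4] [3.68, 0.86, 2.08]
9 [-39.0, 1.8, 1.8] [3.68, 0.87, 2.09]
10 [-39.0, 3.3, 1.0] [3.68, 0.86, 2.08]
11 [-38.8, 4.8, 0.1] [3.67, 0.87, 2.09]
[155.40295453 470.07814088]
```

View pics/w1.png

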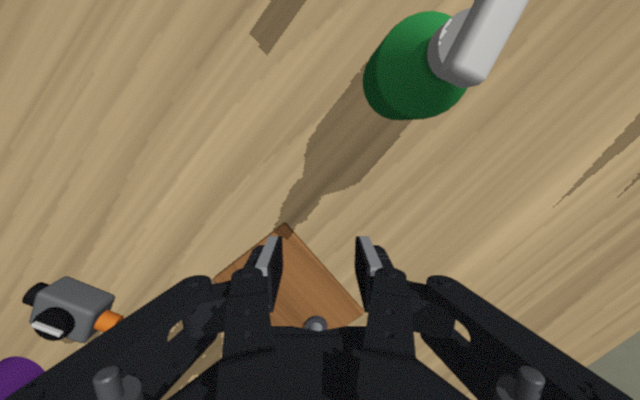

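Rows without every field get refused, so only the middle call ran. The arm is at (0.566, 0.335, 0.204). The wrist picture shows the mister still standing at (415,65) and the hanger's foot ahead at (285,270). I'll raise first, then go on, one move call at a time.

>>> send_rows --motion '[{"gripper":40,"travel":[0,0,-36],"rotation":[0,0,0]},{"gripper":40,"travel":[0,0,-36],"rotation":[0,0,0]},{"gripper":40,"travel":[0,0,-36],"rotation":[0,0,0]},{"gripper":40,"travel":[0,0,-36],"rotation":[0,0,0]},{"gripper":40,"travel":[0,0,-36],"rotation":[0,0,0]},{"gripper":40,"travel":[0,0,0],"rotation":[0,0,0]}]'

```text
t: 1.65
tcp_pos: [0.5682, 0.3373, 0.3934]
tool_rot: [0.402, 0.915, 0.006, 0.006]
force: [1.5, -0.1, 1.8]
finger_gap: 0.469
```

```bash
python3 - <<'E'
from plan import *
S=np.array([.669,-.118,.0715]);y=np.radians(16);d=np.array([np.cos(y),np.sin(y),0])
p,r=cur();print(p)
A=pose(S+.12*d+[0,0,.24],16,0,0)
M=A[0].copy();M[2]=p[2]; 
m=p+(M-p)*.7
rows([(m,r,8),(A[0],A[1],7)])
E
```

```text
[0.56817601 0.33726096 0.39341855]
0 [-40.0, -11.0, 0.1] [0.0, 0.0, 0.0]
1 [-40.0, -11.0, 0.1] [0.0, 0.0, 0.0]
2 [-40.0, -11.0, 0.1] [0.0, 0.0, 0.0]
3 [-40.0, -11.1, 0.1] [0.0, 0.0, 0.0]
4 [-40.0, -11.0, 0.0] [0.0, 0.0, 0.0]
5 [-40.0, -11.1, 0.1] [0.0, 0.0, 0.0]
6 [-40.0, -11.0, 0.0] [0.0, 0.0, 0.0]
7 [-40.1, -11.1, 0.1] [0.0, 0.0, 0.0]
8 [-19.5, -5.6, 11.7] [0.13, 0.02, 3.79]
9 [-19.9, -4.2, 11.7] [0.13, 0.02, 3.79]
10 [-20.1, -2.9, 11.7] [0.13, 0.02, 3.79]
11 [-20.2, -1.5, 11.8] [0.13, 0.02, 3.79]
12 [-20.3, -0.2, 11.7] [0.13, 0.02, 3.79]
13 [-20.3, 1.2, 11.7] [0.13, 0.01, 3.79]
14 [-20.1, 2.5, 11.8] [0.14, 0.02, 3.79]
```

>>> send_rows --motion '[{"gripper":40,"travel":[-40,-11,0],"rotation":[0,0,0]},{"gripper":40,"travel":[-40,-11,0],"rotation":[0,0,0]},{"gripper":40,"travel":[-40,-11,0],"rotation":[0,0,0]},{"gripper":40,"travel":[-40,-11,0],"rotation":[0,0,0]},{"gripper":40,"travel":[-40,-11,0],"rotation":[0,0,0]},{"gripper":40,"travel":[-40,-11,0],"rotation":[0,0,0]},{"gripper":40,"travel":[-40,-11,0],"rotation":[0,0,0]},{"gripper":40,"travel":[-40,-11,0],"rotation":[0,0,0]},{"gripper":40,"travel":[-19.5,-5.6,11.7],"rotation":[0,0,3.8]},{"gripper":40,"travel":[-19.9,-4.2,11.7],"rotation":[0,0,3.8]},{"gripper":40,"travel":[-20.1,-2.9,11.7],"rotation":[0,0,3.8]},{"gripper":40,"travel":[-20.2,-1.5,11.7],"rotation":[0,0,3.8]}]'

```text
t: 2.65
tcp_pos: [0.7532, -0.033, 0.3359]
tool_rot: [0.522, 0.853, -0.0, -0.001]
force: [0.5, -0.1, -0.4]
finger_gap: 0.469
```

```bash
python3 - <<'E'
from plan import *
S=np.array([.669,-.118,.0715]);y=np.radians(16);d=np.array([np.cos(y),np.sin(y),0])
p,r=cur();print(p)
A=pose(S+.09*d+[0,0,.09],16,45)
print(A[0]);rows([(A[0],A[1],11)])
E
```

```text
[ 0.75321175 -0.03301479  0.33588077]
[ 0.74259897 -0.09689583  0.14806497]
0 [-4.7, -3.5, 17.1] [4.07, 0.39, 0.96]
1 [-4.9, -2.2, 17.2] [4.07, 0.39, 0.96]
2 [-5.1, -0.9, 17.3] [4.07, 0.39, 0.96]
3 [-5.2, 0.5, 17.3] [4.07, 0.39, 0.96]
4 [-5.3, 1.8, 17.2] [4.07, 0.39, 0.96]
5 [-5.3, 3.1, 17.0] [4.07, 0.39, 0.96]
6 [-5.4, 4.3, 16.7] [4.07, 0.39, 0.96]
7 [-5.4, 5.6, 16.3] [4.07, 0.39, 0.96]
8 [-5.5, 6.8, 15.8] [4.07, 0.4, 0.96]
9 [-5.4, 8.0, 15.2] [4.08, 0.39, 0.95]
10 [-5.4, 9.2, 14.6] [4.07, 0.4, 0.96]
```

>>> send_rows --motion '[{"gripper":40,"travel":[-4.7,-3.5,17.1],"rotation":[4.07,0.39,0.96]},{"gripper":40,"travel":[-4.9,-2.2,17.2],"rotation":[4.07,0.39,0.96]},{"gripper":40,"travel":[-5.1,-0.9,17.3],"rotation":[4.07,0.39,0.96]},{"gripper":40,"travel":[-5.2,0.5,17.3],"rotation":[4.07,0.39,0.96]},{"gripper":40,"travel":[-5.3,1.8,17.2],"rotation":[4.07,0.39,0.96]},{"gripper":40,"travel":[-5.3,3.1,17],"rotation":[4.07,0.39,0.96]},{"gripper":40,"travel":[-5.4,4.3,16.7],"rotation":[4.07,0.39,0.96]},{"gripper":40,"travel":[-5.4,5.6,16.3],"rotation":[4.07,0.39,0.96]},{"gripper":40,"travel":[-5.5,6.8,15.8],"rotation":[4.07,0.39,0.96]},{"gripper":40,"travel":[-5.4,8,15.2],"rotation":[4.07,0.39,0.96]},{"gripper":40,"travel":[-5.4,9.2,14.6],"rotation":[4.07,0.39,0.96]},{"gripper":40,"travel":[0,0,0],"rotation":[0,0,0]}]'

```text
t: 3.65
tcp_pos: [0.7401, -0.096, 0.1364]
tool_rot: [0.552, 0.737, -0.31, -0.236]
force: [-1.0, 0.1, -3.9]
finger_gap: 0.465
```

```bash
python3 - <<'E'
from plan import *
S=np.array([.669,-.118,.0715])
s=manip.sense();p,r=cur();print(p,r.as_matrix(),s['q'],s['force'])
c=manip.calibration('wrist');snap('wrist','w2.png');print(proj(c,S),proj(c,[.582,-.143,.08]),proj(c,p))
np.save('w2.npy',np.array(c['cam_to_world']))
E
```

```text
[ 0.7400759  -0.09600489  0.13639171] [[-0.27939018  0.66745054 -0.69025423]
 [ 0.96015281  0.19937969 -0.1958426 ]
 [ 0.00690742 -0.71746604 -0.69655924]] [-0.15774076  1.22328734  0.39194319 -0.39461187  2.23869398 -0.57447869] [-0.98816445  0.05142687 -3.89498371]
[312.44210313 204.17385265] [251.35555767 189.01439791] [318.28004992 250.12139313]
```

View pics/w2.png

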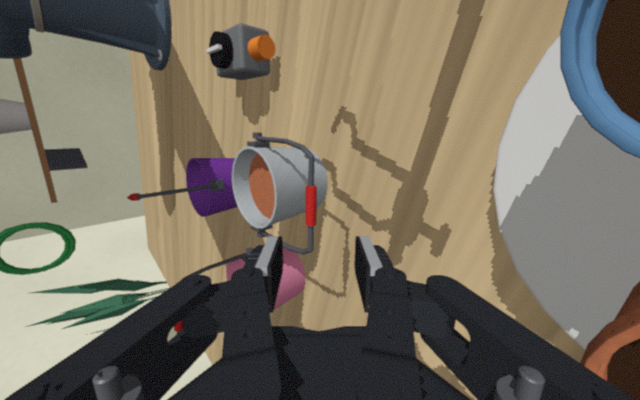

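The wrist picture shows the steel pail and its red sleeve at (311,206), against a prediction of (312,204), so the estimate holds. The pots are at the far right. I'll check pot clearance and plan the slide over the sleeve.

```bash
python3 - <<'E'
from plan import *
np.set_printoptions(precision=4,suppress=True)
s=manip.sense();p,r=cur();print(p,s['force'])
ct=manip.calibration('top');cs=manip.calibration('scene')
c=manip.calibration('wrist');print('sleeve',onz(c,311,206,.0715))
for n,a,b in(('terra',(345,98),(279,313)),('white',(312,80),(319,340)),('blue',(311,120),(324,297))):
    o1,d1=ray(ct,*a);o2,d2=ray(cs,*b);k=np.linalg.lstsq(np.c_[d1,-d2],o2-o1,rcond=None)[0];print(n,o1+k[0]*d1,o2+k[1]*d2)
S=np.array([.669,-.118,.0715])
for d in(80,150,220,280): print(d,pose(S,16,45,.019)[0]-pose(S,16,45)[1].apply([0,0,1])*d/1000)
A=pose(S,16,45);rows([(A[0],A[1],10)])
E
```

```text
[ 0.7406 -0.0956  0.1402] [-0.7332 -0.0476 -0.2411]
sleeve [ 0.6655 -0.1227  0.0715]
terra [ 0.9008 -0.0713  0.1145] [ 0.9008 -0.0717  0.1145]
white [0.9616 0.0319 0.1148] [0.9612 0.0376 0.1147]
blue [0.838  0.0366 0.0913] [0.8377 0.0399 0.0913]
80 [ 0.7105 -0.1061  0.1146]
150 [ 0.758  -0.0925  0.1641]
220 [ 0.8056 -0.0788  0.2136]
280 [ 0.8464 -0.0671  0.2561]
0 [-0.2, -0.3, 12.1] [-0.06, -0.01, 0.04]
1 [-0.2, -0.3, 12.1] [-0.06, -0.01, 0.04]
2 [-0.2, -0.4, 12.1] [-0.06, -0.01, 0.04]
3 [-0.2, -0.4, 12.1] [-0.06, 0.0, 0.04]
4 [-0.2, -0.4, 12.0] [-0.05, -0.01, 0.04]
5 [-0.2, -0.4, 12.1] [-0.06, 0.0, 0.04]
6 [-0.2, -0.4, 12.0] [-0.05, -0.01, 0.04]
7 [-0.1, -0.4, 12.1] [-0.06, 0.0, 0.04]
8 [-0.2, -0.4, 12.0] [-0.05, -0.01, 0.04]
9 [-0.1, -0.4, 12.1] [-0.06, 0.0, 0.03]
```

>>> send_rows --motion '[{"gripper":40,"travel":[-0.3,-0.5,12.2],"rotation":[0,0,0]},{"gripper":40,"travel":[-0.3,-0.5,12.2],"rotation":[0,0,0]},{"gripper":40,"travel":[-0.3,-0.5,12.2],"rotation":[0,0,0]},{"gripper":40,"travel":[-0.3,-0.5,12.2],"rotation":[0,0,0]},{"gripper":40,"travel":[-0.3,-0.5,12.2],"rotation":[0,0,0]},{"gripper":40,"travel":[-0.3,-0.5,12.2],"rotation":[0,0,0]},{"gripper":40,"travel":[-0.3,-0.5,12.2],"rotation":[0,0,0]},{"gripper":40,"travel":[-0.3,-0.5,12.2],"rotation":[0,0,0]},{"gripper":40,"travel":[-0.3,-0.5,12.2],"rotation":[0,0,0]},{"gripper":40,"travel":[-0.3,-0.5,12.2],"rotation":[0,0,0]},{"gripper":40,"travel":[0,0,0],"rotation":[0,0,0]},{"gripper":40,"travel":[0,0,0],"rotation":[0,0,0]}]'

```text
t: 4.7
tcp_pos: [0.6584, -0.1239, 0.0696]
tool_rot: [0.556, 0.739, -0.305, -0.227]
force: [0.3, -0.0, 0.4]
finger_gap: 0.469
```

```bash
python3 - <<'E'
from plan import *
s=manip.sense();print(s['tcp_pos'],s['force'])
c=manip.calibration('wrist');snap('wrist','w3.png');p,r=cur();print(proj(c,p-r.apply([0,0,.019])),p-r.apply([0,0,.019]))
E
```

```text
[ 0.65836267 -0.12385791  0.0696333 ] [ 0.34079726 -0.0255776   0.37421683]
[319.08242341 267.51022363] [ 0.67179736 -0.12011294  0.08313135]
```

View pics/w3.png

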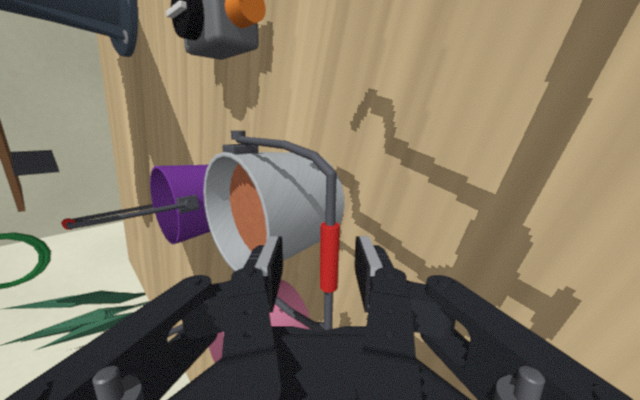

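The sleeve at (330,257) lies between the finger tips, in the jaw gap. The tool is about 12 mm short along its axis. I'll compute the residual.

```bash
python3 - <<'E'
from plan import *
np.set_printoptions(precision=4,suppress=True)
s=manip.sense();p,r=cur();print(p,s['qd'])
c=manip.calibration('wrist')
for z in(.066,.0715,.077): 
    q=onz(c,330,257,z);print(z,q,'in tool from grasp pt',r.inv().apply(q-(p-r.apply([0,0,.019])))*1000)
for S in([.669,-.118,.0715],[.667,-.12,.0715]):print(proj(c,S),r.inv().apply(np.array(S)-(p-r.apply([0,0,.019])))*1000)
E
```

```text
[ 0.659  -0.1239  0.0696] [ 0.0042  0.0113 -0.0223 -0.0035  0.0007 -0.0002]
0.066 [ 0.6655 -0.1257  0.066 ] in tool from grasp pt [-3.5343  6.6398 17.5385]
0.0715 [ 0.6692 -0.1207  0.0715] in tool from grasp pt [ 0.24    6.2915 10.1344]
0.077 [ 0.6729 -0.1156  0.077 ] in tool from grasp pt [4.0142 5.9431 2.7304]
[330.8199 252.8764] [2.8443 6.6792 9.7405]
[327.3675 253.7324] [ 1.4823  4.9188 11.4858]
```

>>> send_rows --motion '[{"gripper":40,"travel":[0,2,5],"rotation":[0,0,0]},{"gripper":40,"travel":[0,2,5],"rotation":[0,0,0]},{"gripper":40,"travel":[0,2,0],"rotation":[0,0,0]},{"gripper":30,"travel":[0,0,0],"rotation":[0,0,0]},{"gripper":20,"travel":[0,0,0],"rotation":[0,0,0]},{"gripper":18,"travel":[0,0,0],"rotation":[0,0,0]},{"gripper":18,"travel":[0,0,0],"rotation":[0,0,0]},{"gripper":18,"travel":[0,0,0],"rotation":[0,0,0]}]'

```text
t: 5.42
tcp_pos: [0.6553, -0.1248, 0.0556]
tool_rot: [0.555, 0.739, -0.306, -0.229]
force: [-0.1, 0.1, -0.3]
finger_gap: 0.211
```

```bash
python3 - <<'E'
from plan import *
np.set_printoptions(precision=4,suppress=True)
s=manip.sense();p,r=cur();g=p-r.apply([0,0,.019]);print(p,g,s['force'],s['finger_gap']*85.4,r.as_rotvec(degrees=True))
y=np.radians(16);d=np.array([np.cos(y),np.sin(y),0]);S=np.array([.669,-.1205,.0715]);piv=S-.092*d;piv[2]=.07;print('pivot',piv)
print('rel',r.inv().apply(S-g)*1000)
# arc: sleeve angle th from g's present; tool centre leads the sleeve by lag mm along jaw -y
w=[]
for th in list(np.arange(82,-1,-8.2))+[-1]:
    th=max(th,-1); tilt=min(45,th) if th>0 else 0
    G=piv+.092*(np.sin(np.radians(th))*d+np.cos(np.radians(th))*np.array([0,0,1]))
    w.append(pose(G,16,tilt)+(2,))
np.save('piv.npy',piv)
rows(w,(pose(S,16,45)))
E
```

```text
[ 0.6553 -0.1248  0.0556] [ 0.6681 -0.121   0.069 ] [-0.1402  0.1155 -0.3265] 18.061624753140126 [ -87.5502 -116.5638   48.225 ]
pivot [ 0.5806 -0.1459  0.07  ]
rel [ 0.2344 -1.0599 -2.4532]
0 [0.0, -4.3, -3.7] [0.0, 0.0, 0.0]
1 [0.0, -4.3, -3.7] [0.0, 0.0, 0.0]
2 [0.0, -5.5, -3.6] [0.0, 0.0, 0.0]
3 [0.0, -5.6, -3.5] [0.0, 0.0, 0.0]
4 [0.0, -6.0, -2.8] [0.0, 0.0, 0.0]
5 [0.0, -5.9, -2.7] [0.0, 0.0, 0.0]
6 [0.0, -6.3, -1.9] [0.0, 0.0, 0.0]
7 [0.0, -6.3, -1.8] [0.0, 0.0, 0.0]
8 [0.0, -6.5, -1.0] [0.0, 0.0, 0.0]
9 [0.0, -6.6, -0.9] [0.0, 0.0, 0.0]
10 [0.0, -5.9, -0.1] [-2.0, 0.0, 0.0]
11 [0.0, -5.9, -0.2] [-2.0, 0.0, 0.0]
12 [0.0, -5.2, 0.4] [-4.1, 0.0, 0.0]
13 [0.0, -5.2, 0.0] [-4.1, 0.0, 0.0]
14 [0.0, -5.2, 0.4] [-4.1, 0.0, 0.0]
15 [0.0, -5.2, -0.1] [-4.1, 0.0, 0.0]
16 [0.0, -5.2, 0.4] [-4.1, 0.0, 0.0]
17 [0.0, -5.2, 0.0] [-4.1, 0.0, 0.0]
18 [0.0, -5.2, 0.4] [-4.1, 0.0, 0.0]
19 [0.0, -5.3, 0.0] [-4.1, 0.0, 0.0]
20 [0.0, -5.2, 0.4] [-4.1, 0.0, 0.0]
21 [0.0, -5.2, -0.1] [-4.1, 0.0, 0.0]
22 [0.0, -0.8, 0.0] [0.0, 0.0, 0.0]
23 [0.0, -0.8, 0.1] [0.0, 0.0, 0.0]
```

>>> send_rows --motion '[{"gripper":18,"travel":[0,-2,-1.5],"rotation":[0,0,0]},{"gripper":18,"travel":[0,-4,-3.5],"rotation":[0,0,0]},{"gripper":18,"travel":[0,-4.5,-3.5],"rotation":[0,0,0]},{"gripper":18,"travel":[0,-5.5,-3.6],"rotation":[0,0,0]},{"gripper":18,"travel":[0,-5.5,-3.3],"rotation":[0,0,0]},{"gripper":18,"travel":[0,-6,-2.8],"rotation":[0,0,0]},{"gripper":18,"travel":[0,-6,-2.5],"rotation":[0,0,0]},{"gripper":18,"travel":[0,-6,-1.9],"rotation":[0,0,0]},{"gripper":18,"travel":[0,-6,-1.6],"rotation":[0,0,0]},{"gripper":18,"travel":[0,-6,-1.0],"rotation":[0,0,0]},{"gripper":18,"travel":[0,-3,-0.5],"rotation":[0,0,0]},{"gripper":18,"travel":[0,0,0],"rotation":[0,0,0]}]'

```text
t: 6.42
tcp_pos: [0.635, -0.1308, 0.1133]
tool_rot: [0.555, 0.739, -0.306, -0.229]
force: [0.7, -0.3, 0.3]
finger_gap: 0.209
```

```bash
python3 - <<'E'
from plan import *
np.set_printoptions(precision=4,suppress=True)
s=manip.sense();p,r=cur();g=p-r.apply([0,0,.019]);print(p,g,s['force'])
piv=np.load('piv.npy');y=np.radians(16);d=np.array([np.cos(y),np.sin(y),0]);v=g-piv;th=np.degrees(np.arctan2(v@d,v[2]));print('th',th,np.hypot(v@d,v[2]))
c=manip.calibration('wrist');im=manip.snapshot('wrist');t=manip.snapshot('top');sc=manip.snapshot('scene')
a=cv2.resize(t[150:220,320:420],None,fx=4,fy=4);b=cv2.resize(sc[190:260,220:320],None,fx=4,fy=4)
pic=np.vstack([im[100:370,:],np.zeros((280,640,3),np.uint8)]);pic=np.vstack([im[100:370,0:640],np.hstack([a[:, :320],b[:, :320]])]);cv2.imwrite('pics/w4.png',pic[:,:,::-1])
w=[]
for t in np.linspace(th,-3,11)[1:]:
    G=piv+.092*(np.sin(np.radians(t))*d+np.cos(np.radians(t))*np.array([0,0,1])); w.append(pose(G,16,min(45,max(t,0)))+(2,))
rows(w)
E
```

```text
[ 0.635  -0.1308  0.1133] [ 0.6478 -0.1271  0.1267] [ 0.6553 -0.3434  0.2863]
th 50.92627452182045 0.08998084208315899
0 [0.2, -4.7, -1.7] [0.01, 0.09, 0.05]
1 [0.1, -4.7, -1.6] [0.01, 0.08, 0.05]
2 [0.0, -3.5, 0.1] [-2.43, 0.0, 0.0]
3 [0.0, -3.6, 0.0] [-2.43, 0.0, 0.0]
4 [0.0, -3.4, 0.2] [-2.7, 0.0, 0.0]
5 [0.0, -3.4, 0.0] [-2.69, 0.01, 0.0]
6 [0.0, -3.4, 0.1] [-2.7, 0.0, 0.0]
7 [0.0, -3.5, 0.0] [-2.7, 0.0, 0.0]
8 [0.0, -3.4, 0.2] [-2.69, 0.0, 0.0]
9 [0.0, -3.4, 0.0] [-2.7, 0.0, 0.0]
10 [0.0, -3.5, 0.1] [-2.7, 0.0, 0.0]
11 [0.0, -3.4, 0.0] [-2.69, 0.0, 0.0]
12 [0.0, -3.4, 0.2] [-2.7, 0.0, 0.0]
13 [0.0, -3.5, 0.0] [-2.69, 0.0, 0.0]
14 [0.0, -3.4, 0.2] [-2.7, 0.0, 0.0]
15 [0.0, -3.4, 0.0] [-2.7, 0.0, 0.0]
16 [0.0, -3.4, 0.1] [-2.69, 0.0, 0.0]
17 [0.0, -3.5, 0.0] [-2.7, 0.0, 0.0]
18 [0.0, -3.9, 0.2] [-1.2, 0.0, 0.0]
19 [0.0, -4.0, 0.1] [-1.19, 0.0, 0.0]
```

View pics/w4.png

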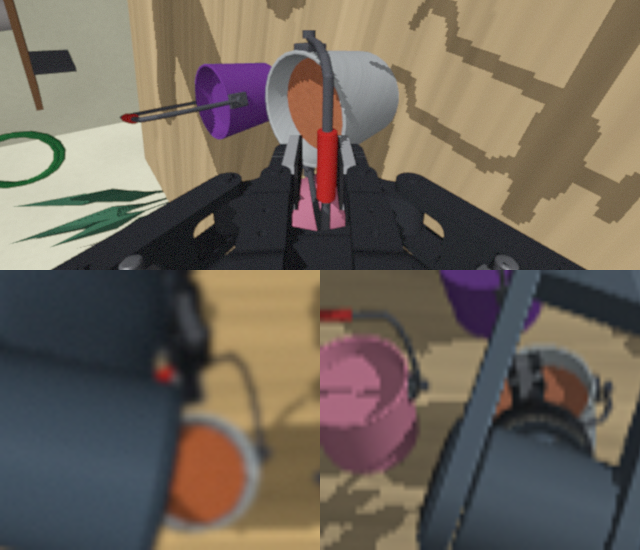

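The bail is swinging: the sleeve, at (327,165) in the upper panel, is caged against the outer pad. The pail rim is unmoved at about (371,201) in the top view. I'll continue to upright.

>>> send_rows --motion '[{"gripper":18,"travel":[0.2,-4.7,-1.7],"rotation":[0,0,0]},{"gripper":18,"travel":[0.1,-4.7,-1.6],"rotation":[0,0,0]},{"gripper":18,"travel":[0,-3.5,0.1],"rotation":[-2.4,0,0]},{"gripper":18,"travel":[0,-3.5,0],"rotation":[-2.4,0,0]},{"gripper":18,"travel":[0,-3.4,0.2],"rotation":[-2.7,0,0]},{"gripper":18,"travel":[0,-3.4,0],"rotation":[-2.7,0,0]},{"gripper":18,"travel":[0,-3.4,0.1],"rotation":[-2.7,0,0]},{"gripper":18,"travel":[0,-3.4,0],"rotation":[-2.7,0,0]},{"gripper":18,"travel":[0,-3.4,0.2],"rotation":[-2.7,0,0]},{"gripper":18,"travel":[0,-3.4,0],"rotation":[-2.7,0,0]},{"gripper":18,"travel":[0,-3.4,0.1],"rotation":[-2.7,0,0]},{"gripper":18,"travel":[0,0,0],"rotation":[0,0,0]}]'

```text
t: 7.57
tcp_pos: [0.6052, -0.139, 0.1398]
tool_rot: [0.591, 0.786, -0.147, -0.11]
force: [-0.6, 0.1, 0.1]
finger_gap: 0.213
```

```bash
python3 - <<'E'
from plan import *
np.set_printoptions(precision=4,suppress=True)
s=manip.sense();p,r=cur();g=p-r.apply([0,0,.019]);print(p,g,s['force'])
piv=np.load('piv.npy');y=np.radians(16);d=np.array([np.cos(y),np.sin(y),0]);v=g-piv;th=np.degrees(np.arctan2(v@d,v[2]));print('th',th,np.hypot(v@d,v[2]))
w=[]
for t in np.linspace(th,0,6)[1:]:
    G=piv+.092*(np.sin(np.radians(t))*d+np.cos(np.radians(t))*np.array([0,0,1])); w.append(pose(G,16,t)+(2,))
rows(w)
E
```

```text
[ 0.6052 -0.139   0.1398] [ 0.6118 -0.1371  0.1575] [-0.6086  0.0586  0.1245]
th 20.31930222808525 0.09334003065367802
0 [0.1, -2.4, 0.8] [-2.46, 0.06, 0.05]
1 [0.1, -2.5, 0.7] [-2.47, 0.07, 0.05]
2 [0.0, -2.6, 0.1] [-2.03, 0.0, 0.0]
3 [0.0, -2.6, 0.0] [-2.03, 0.0, 0.0]
4 [0.0, -2.6, 0.1] [-2.03, 0.0, 0.0]
5 [0.0, -2.5, 0.0] [-2.03, 0.0, 0.0]
6 [0.0, -2.6, 0.1] [-2.03, 0.0, 0.0]
7 [0.0, -2.6, 0.0] [-2.04, 0.0, 0.0]
8 [0.0, -2.6, 0.1] [-2.03, 0.0, 0.0]
9 [0.0, -2.6, 0.0] [-2.03, 0.0, 0.0]
```

>>> send_rows --motion '[{"gripper":18,"travel":[0.1,-2.5,0.8],"rotation":[-2.4,0,0]},{"gripper":18,"travel":[0.1,-2.5,0.6],"rotation":[-2.4,0,0]},{"gripper":18,"travel":[0,-2.6,0.1],"rotation":[-2,0,0]},{"gripper":18,"travel":[0,-2.6,0],"rotation":[-2,0,0]},{"gripper":18,"travel":[0,-2.6,0.1],"rotation":[-2,0,0]},{"gripper":18,"travel":[0,-2.6,0],"rotation":[-2,0,0]},{"gripper":18,"travel":[0,-2.6,0.1],"rotation":[-2,0,0]},{"gripper":18,"travel":[0,-2.6,0],"rotation":[-2,0,0]},{"gripper":18,"travel":[0,-2.6,0.1],"rotation":[-2,0,0]},{"gripper":18,"travel":[0,-2.6,0],"rotation":[-2,0,0]},{"gripper":18,"travel":[0,0,0],"rotation":[0,0,0]},{"gripper":18,"travel":[0,0,0],"rotation":[0,0,0]}]'

```text
t: 8.57
tcp_pos: [0.5819, -0.1457, 0.1416]
tool_rot: [0.6, 0.8, -0.004, -0.002]
force: [0.4, -0.6, -0.4]
finger_gap: 0.212
```

```bash
python3 - <<'E'
from plan import *
np.set_printoptions(precision=4,suppress=True)
s=manip.sense();p,r=cur();g=p-r.apply([0,0,.019]);print(p,g,s['force'])
piv=np.load('piv.npy');y=np.radians(16);d=np.array([np.cos(y),np.sin(y),0]);v=g-piv;th=np.degrees(np.arctan2(v@d,v[2]));print('th',th,np.hypot(v@d,v[2]),(v@d))
a=manip.snapshot('scene')[150:270,180:340];b=manip.snapshot('wrist')
cv2.imwrite('pics/w5.png',np.vstack([cv2.resize(a,(640,480))[120:440],cv2.resize(b[150:400],None,fx=1,fy=1)])[:,:,::-1])
G=piv+[0,0,.092];A=pose(G,16,0);rows([A+(3,)])
E
```

```text
[ 0.5819 -0.1457  0.1416] [ 0.582  -0.1456  0.1606] [ 0.366  -0.645  -0.3923]
th 0.9300182892555469 0.09057932465527138 0.0014702082793720116
0 [0.1, -0.7, -0.5] [-0.15, 0.03, 0.08]
1 [0.1, -0.7, -0.5] [-0.15, 0.03, 0.08]
2 [0.1, -0.6, -0.5] [-0.14, 0.03, 0.07]
```

View pics/w5.png

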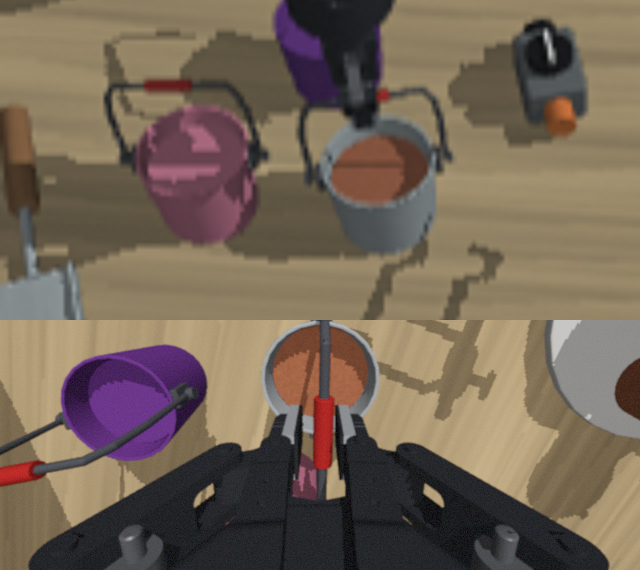

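The scene panel shows the bail upright with the steel pail still in place, ears at the same pixels. The wrist panel shows the sleeve between the pads. Pinch, then lift.

>>> send_rows --motion '[{"gripper":10,"travel":[0,-0.7,0],"rotation":[0,0,0]},{"gripper":4,"travel":[0,-0.7,0],"rotation":[0,0,0]},{"gripper":4,"travel":[0,0,0],"rotation":[0,0,0]},{"gripper":4,"travel":[0,0,0],"rotation":[0,0,0]},{"gripper":4,"travel":[0,0,0],"rotation":[0,0,0]},{"gripper":4,"travel":[0,0,0],"rotation":[0,0,0]},{"gripper":4,"travel":[0,0,0],"rotation":[0,0,0]}]' --newtons 60

```text
t: 9.25
tcp_pos: [0.5808, -0.1459, 0.1415]
tool_rot: [0.6, 0.8, -0.003, -0.001]
force: [1.6, 0.7, 1.5]
finger_gap: 0.089
```

>>> send_rows --motion '[{"gripper":4,"travel":[0,0,-2],"rotation":[0,0,0]},{"gripper":4,"travel":[0,0,-3],"rotation":[0,0,0]},{"gripper":4,"travel":[0,0,-5],"rotation":[0,0,0]},{"gripper":4,"travel":[0,0,-8],"rotation":[0,0,0]},{"gripper":4,"travel":[0,0,-10],"rotation":[0,0,0]},{"gripper":4,"travel":[0,0,-8],"rotation":[0,0,0]},{"gripper":4,"travel":[0,0,-4],"rotation":[0,0,0]},{"gripper":4,"travel":[0,0,0],"rotation":[0,0,0]},{"gripper":4,"travel":[0,0,0],"rotation":[0,0,0]}]'

```text
t: 10.0
tcp_pos: [0.5811, -0.1458, 0.182]
tool_rot: [0.6, 0.8, -0.003, -0.001]
force: [-0.2, -0.1, -6.0]
finger_gap: 0.09
```

The pail is off the counter, weighing about 6 N. Plan the carry to a point in front of the prong tips at wire height about 0.268.

```bash
python3 - <<'E'
from plan import *
p,r=cur(); z=.268
U=p.copy();U[2]=z-.019
A=pose([.50,-.02,z],6,0);B=pose([.462,.211,z],-8.5,0)
s=rows([(U,r,6)]);print('--');s=rows([A+(12,)],s);print('--');s=rows([B+(18,)],s)
E
```

```text
0 [0.0, -0.1, -11.2] [0.0, 0.0, 0.0]
1 [0.0, -0.1, -11.2] [0.0, 0.0, 0.0]
2 [0.0, -0.1, -11.1] [0.0, 0.0, 0.0]
3 [0.0, 0.0, -11.2] [0.0, 0.0, 0.0]
4 [-0.1, -0.1, -11.1] [0.0, 0.0, 0.0]
5 [0.0, 0.0, -11.2] [0.0, 0.0, 0.0]
--
0 [11.9, -3.6, 0.0] [-0.03, 0.01, 0.85]
1 [11.9, -3.7, 0.0] [-0.03, 0.01, 0.85]
2 [11.8, -3.9, 0.0] [-0.03, 0.01, 0.85]
3 [11.8, -4.1, 0.0] [-0.03, 0.01, 0.85]
4 [11.7, -4.3, 0.0] [-0.03, 0.01, 0.85]
5 [11.7, -4.4, 0.0] [-0.03, 0.01, 0.85]
6 [11.6, -4.6, 0.0] [-0.03, 0.01, 0.85]
7 [11.5, -4.8, 0.0] [-0.03, 0.01, 0.85]
8 [11.4, -5.0, 0.0] [-0.02, 0.02, 0.85]
9 [11.4, -5.1, 0.0] [-0.03, 0.01, 0.85]
10 [11.3, -5.3, 0.0] [-0.02, 0.02, 0.85]
11 [11.2, -5.5, 0.0] [-0.03, 0.01, 0.86]
--
0 [13.0, -0.8, 0.0] [0.0, 0.0, 0.81]
1 [13.0, -0.9, 0.0] [0.0, 0.0, 0.81]
2 [13.0, -1.1, 0.0] [0.0, 0.0, 0.8]
3 [12.9, -1.3, 0.0] [0.0, 0.0, 0.81]
4 [12.9, -1.5, 0.0] [0.0, 0.0, 0.8]
5 [12.9, -1.7, 0.0] [0.0, 0.0, 0.81]
6 [12.9, -1.8, 0.0] [0.0, 0.0, 0.8]
7 [12.8, -2.0, 0.0] [0.0, 0.0, 0.81]
8 [12.8, -2.2, 0.0] [0.0, 0.0, 0.8]
9 [12.8, -2.4, 0.0] [0.0, 0.0, 0.81]
10 [12.8, -2.6, 0.0] [0.0, 0.0, 0.8]
11 [12.7, -2.8, 0.0] [0.0, 0.0, 0.81]
12 [12.7, -2.9, 0.0] [0.0, 0.0, 0.8]
13 [12.6, -3.1, 0.0] [0.0, 0.0, 0.81]
14 [12.6, -3.3, 0.0] [0.0, 0.0, 0.8]
15 [12.5, -3.5, 0.0] [0.0, 0.0, 0.81]
16 [12.5, -3.6, 0.0] [0.0, 0.0, 0.8]
17 [12.4, -3.8, 0.0] [0.0, 0.0, 0.81]
```

>>> send_rows --motion '[{"gripper":4,"travel":[0,0,-6],"rotation":[0,0,0]},{"gripper":4,"travel":[0,0,-11.2],"rotation":[0,0,0]},{"gripper":4,"travel":[0,0,-11.2],"rotation":[0,0,0]},{"gripper":4,"travel":[0,0,-11.2],"rotation":[0,0,0]},{"gripper":4,"travel":[0,0,-11.2],"rotation":[0,0,0]},{"gripper":4,"travel":[0,0,-11.2],"rotation":[0,0,0]},{"gripper":4,"travel":[0,0,-5],"rotation":[0,0,0]},{"gripper":4,"travel":[3,-1,0],"rotation":[0,0,0.4]},{"gripper":4,"travel":[6,-2,0],"rotation":[0,0,0.6]},{"gripper":4,"travel":[9,-3,0],"rotation":[0,0,0.8]},{"gripper":4,"travel":[11.7,-4,0],"rotation":[0,0,0.8]},{"gripper":4,"travel":[11.7,-4,0],"rotation":[0,0,0.8]}]'

```text
t: 11.0
tcp_pos: [0.5556, -0.1076, 0.2474]
tool_rot: [0.624, 0.781, -0.004, -0.003]
force: [-0.2, 0.0, -7.2]
finger_gap: 0.093
```

>>> send_rows --motion '[{"gripper":4,"travel":[11.7,-4.2,0],"rotation":[0,0,0.8]},{"gripper":4,"travel":[11.7,-4.2,0],"rotation":[0,0,0.8]},{"gripper":4,"travel":[11.7,-4.4,0],"rotation":[0,0,0.8]},{"gripper":4,"travel":[11.6,-4.6,0],"rotation":[0,0,0.8]},{"gripper":4,"travel":[11.5,-4.8,0],"rotation":[0,0,0.8]},{"gripper":4,"travel":[11.4,-5,0],"rotation":[0,0,0.8]},{"gripper":4,"travel":[11.4,-5,0],"rotation":[0,0,0.8]},{"gripper":4,"travel":[12,-4,0],"rotation":[0,0,0.8]},{"gripper":4,"travel":[12.5,-3,0],"rotation":[0,0,0.8]},{"gripper":4,"travel":[13,-2,0],"rotation":[0,0,0.8]},{"gripper":4,"travel":[13,-1,0],"rotation":[0,0,0.8]},{"gripper":4,"travel":[13,-1,0],"rotation":[0,0,0.8]}]'

```text
t: 12.0
tcp_pos: [0.4917, 0.0284, 0.2477]
tool_rot: [0.687, 0.726, -0.004, -0.003]
force: [0.1, -0.1, -6.4]
finger_gap: 0.094
```

```bash
python3 - <<'E'
from plan import *
s=manip.sense();p,r=cur();print(s['t'],p,s['force'])
B=pose([.462,.211,.268],-8.5,0)
rows([B+(11,)])
E
```

```text
12.0 [0.49166033 0.02836891 0.24766201] [ 0.10638204 -0.08527435 -6.41367966]
0 [16.7, -1.8, -0.1] [-0.05, 0.01, 1.06]
1 [16.7, -2.1, -0.1] [-0.05, 0.01, 1.06]
2 [16.6, -2.4, -0.1] [-0.05, 0.02, 1.06]
3 [16.6, -2.7, -0.1] [-0.05, 0.01, 1.06]
4 [16.6, -3.0, -0.1] [-0.05, 0.02, 1.06]
5 [16.5, -3.3, -0.1] [-0.05, 0.01, 1.06]
6 [16.4, -3.6, -0.2] [-0.05, 0.02, 1.06]
7 [16.4, -3.9, -0.1] [-0.05, 0.01, 1.06]
8 [16.3, -4.3, -0.2] [-0.05, 0.02, 1.05]
9 [16.2, -4.5, -0.1] [-0.05, 0.01, 1.06]
10 [16.1, -4.9, -0.2] [-0.06, 0.02, 1.05]
```

>>> send_rows --motion '[{"gripper":4,"travel":[16,-1.8,0],"rotation":[0,0,1.05]},{"gripper":4,"travel":[16.5,-2.1,0],"rotation":[0,0,1.05]},{"gripper":4,"travel":[16.5,-2.4,0],"rotation":[0,0,1.05]},{"gripper":4,"travel":[16.5,-2.7,0],"rotation":[0,0,1.05]},{"gripper":4,"travel":[16.5,-3,0],"rotation":[0,0,1.05]},{"gripper":4,"travel":[16.5,-3.3,0],"rotation":[0,0,1.05]},{"gripper":4,"travel":[16.4,-3.6,0],"rotation":[0,0,1.05]},{"gripper":4,"travel":[16.4,-3.9,0],"rotation":[0,0,1.05]},{"gripper":4,"travel":[14,-4,0],"rotation":[0,0,1.05]},{"gripper":4,"travel":[11,-3.5,0],"rotation":[0,0,1.05]},{"gripper":4,"travel":[8,-2,0],"rotation":[0,0,0.6]},{"gripper":4,"travel":[4,-1,0],"rotation":[0,0,0]}]'

```text
t: 13.0
tcp_pos: [0.4638, 0.1978, 0.2474]
tool_rot: [0.754, 0.657, -0.004, -0.002]
force: [0.4, 0.3, -6.6]
finger_gap: 0.09
```

>>> send_rows --motion '[{"gripper":4,"travel":[0,0,0],"rotation":[0,0,0]},{"gripper":4,"travel":[0,0,0],"rotation":[0,0,0]},{"gripper":4,"travel":[0,0,0],"rotation":[0,0,0]},{"gripper":4,"travel":[0,0,0],"rotation":[0,0,0]}]'

```text
t: 13.33
tcp_pos: [0.4656, 0.1959, 0.248]
tool_rot: [0.754, 0.656, -0.004, -0.001]
force: [0.5, -0.0, -6.4]
finger_gap: 0.096
```

```bash
python3 - <<'E'
from plan import *
np.set_printoptions(precision=4,suppress=True)
s=manip.sense();p,r=cur();print(s['t'],p,s['force'],np.degrees(np.arctan2(*r.as_matrix()[1::-1,1])))
c=manip.calibration('wrist');h=np.radians(-8.5);hx=np.array([np.cos(h),np.sin(h),0]);hy=np.array([-np.sin(h),np.cos(h),0]);O=np.array([.5965,.191,0])
for x,y,z in((-.017,.031,.236),(-.017,-.031,.236),(.105,0,.274),(0,.031,.22),(0,-.031,.22)):print(x,y,z,proj(c,O+x*hx+y*hy+[0,0,z]))
a=manip.snapshot('wrist');t=manip.snapshot('top')
cv2.imwrite('pics/w6.png',np.vstack([a[:320],cv2.resize(t[140:205,220:348],None,fx=5,fy=5,interpolation=cv2.INTER_CUBIC)[:275]])[:,:,::-1])
E
```

```text
13.3333 [0.4656 0.1959 0.248 ] [ 0.4592 -0.0152 -6.4082] -7.9365310034725605
-0.017 0.031 0.236 [521.0676 169.4406]
-0.017 -0.031 0.236 [500.0096 268.6839]
0.105 0 0.274 [832.1978 253.4465]
0 0.031 0.22 [530.6204 165.5309]
0 -0.031 0.22 [510.4221 257.003 ]
```

View pics/w6.png

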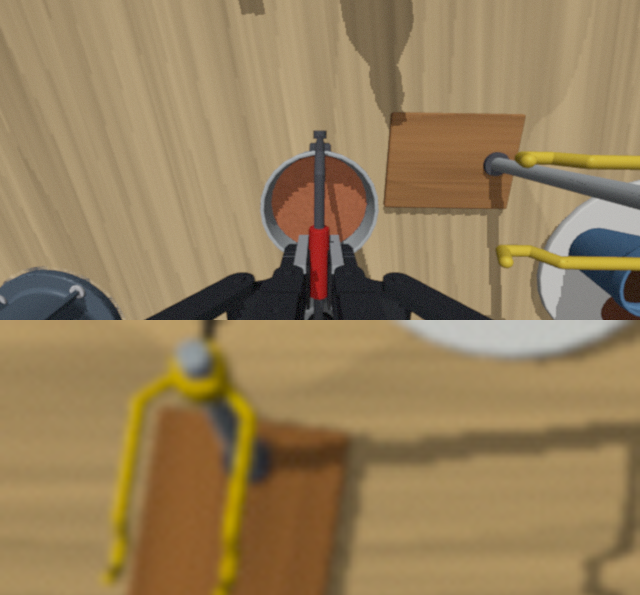

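Wrist panel: prong tips at (523,158) and (503,255), foot corners (391,113), (525,116), (516,208), (385,206), the held sleeve centred near (319,262). The tips sit about 12 px higher than predicted, so I'll fit the hanger pose to all observations together.

```bash
cat > fit.py <<'E'
from plan import *
from scipy.optimize import least_squares
np.set_printoptions(precision=4,suppress=True)
C={n:manip.calibration(n) for n in('wrist','top','scene')}
t=lambda u,v:(u/4+235,v/4+130); s=lambda u,v:(u/4+200,v/4+180)
f=[(-.04,.065,.012),(.135,.065,.012),(.135,-.065,.012),(-.04,-.065,.012)]
obs=[('wrist',f[0],(391,113)),('wrist',f[1],(525,116)),('wrist',f[2],(516,208)),('wrist',f[3],(385,206)),
('top',f[1],t(70,110)),('top',f[2],t(220,133)),('top',f[3],t(190,333)),('top',f[0],t(40,312)),
('top',(.105,0,.274),t(96,70)),('scene',(.105,0,.274),s(730,163)),
('wrist','L',(523,158)),('wrist','R',(503,255)),('top','L',t(30,243)),('top','R',t(116,260)),('scene','L',s(792,68)),('scene','R',s(703,52))]
def res(p,sel=None):
    h=p[2];hx=np.array([np.cos(h),np.sin(h),0]);hy=np.array([-np.sin(h),np.cos(h),0]);r=[]
    for c,m,uv in obs:
        if m in('L','R'): m=(p[3],.031 if m=='L' else -.031,p[4])
        P=np.array([p[0],p[1],0])+m[0]*hx+m[1]*hy+[0,0,m[2]]
        r.append(proj(C[c],P)-uv)
    return np.array(r)
o=least_squares(lambda p:res(p).ravel(),[.5965,.191,-.148,-.017,.235],loss='soft_l1')
print(o.x,np.degrees(o.x[2]))
for (c,m,_),e in zip(obs,res(o.x)):print(c,m,e)
E
python3 fit.py
```

```text
[ 0.5995  0.1958 -0.1526 -0.0149  0.2302] -8.742929452376059
wrist (-0.04, 0.065, 0.012) [ 0.0445 -1.9229]
wrist (0.135, 0.065, 0.012) [ 0.9419 -2.8339]
wrist (0.135, -0.065, 0.012) [-10.0904   0.7978]
wrist (-0.04, -0.065, 0.012) [-1.8533  0.8481]
top (0.135, 0.065, 0.012) [-1.8238 -1.4702]
top (0.135, -0.065, 0.012) [-0.7168 -1.8597]
top (-0.04, -0.065, 0.012) [-1.291  -0.0222]
top (-0.04, 0.065, 0.012) [-3.1311 -0.3227]
top (0.105, 0, 0.274) [-1.7682 -1.5141]
scene (0.105, 0, 0.274) [0.1821 0.2843]
wrist L [0.1862 0.7424]
wrist R [-0.9621  1.5853]
top L [-1.1624 -0.1534]
top R [-0.4226 -1.2817]
scene L [-0.5335  1.4105]
scene R [-0.1694  1.6175]
```

```bash
python3 - <<'E'
from plan import *
h=np.radians(-8.7);hx=np.array([np.cos(h),np.sin(h),0]);O=np.array([.5995,.1965,.267])
A=pose(O-.125*hx,-8.7,0);B=pose(O,-8.7,0)
s=rows([A+(3,)]);print('--');rows([B+(14,)],s)
E
```

```text
0 [6.9, 2.4, 0.0] [-0.12, 0.08, 0.25]
1 [6.9, 2.4, 0.0] [-0.11, 0.08, 0.25]
2 [7.0, 2.4, 0.0] [-0.12, 0.08, 0.26]
--
0 [0.0, 8.9, 0.0] [0.0, 0.0, 0.0]
1 [0.0, 8.9, 0.0] [0.0, 0.0, 0.0]
2 [0.0, 8.9, 0.0] [0.0, 0.0, 0.0]
3 [0.0, 8.9, 0.0] [0.0, 0.0, 0.0]
4 [0.0, 8.9, 0.0] [0.0, 0.0, 0.0]
5 [0.0, 8.9, 0.0] [0.0, 0.0, 0.0]
6 [0.0, 9.0, 0.0] [0.0, 0.0, 0.0]
7 [0.0, 8.9, 0.0] [0.0, 0.0, 0.0]
8 [0.0, 9.0, 0.0] [0.0, 0.0, 0.0]
9 [0.0, 8.9, 0.0] [0.0, 0.0, 0.0]
10 [0.0, 9.0, 0.0] [0.0, 0.0, 0.0]
11 [0.0, 8.9, 0.0] [0.0, 0.0, 0.0]
12 [0.0, 9.0, 0.0] [0.0, 0.0, 0.0]
13 [0.0, 8.9, 0.0] [0.0, 0.0, 0.0]
```

>>> send_rows --motion '[{"gripper":4,"travel":[4,1,0],"rotation":[0,0,0.2]},{"gripper":4,"travel":[6,2,0],"rotation":[0,0,0.2]},{"gripper":4,"travel":[6,2,0],"rotation":[0,0,0.2]},{"gripper":4,"travel":[4.8,2.2,0],"rotation":[0,0,0.2]},{"gripper":4,"travel":[0,3,0],"rotation":[0,0,0]},{"gripper":4,"travel":[0,5,0],"rotation":[0,0,0]},{"gripper":4,"travel":[0,7,0],"rotation":[0,0,0]},{"gripper":4,"travel":[0,9,0],"rotation":[0,0,0]},{"gripper":4,"travel":[0,9,0],"rotation":[0,0,0]},{"gripper":4,"travel":[0,9,0],"rotation":[0,0,0]},{"gripper":4,"travel":[0,7,0],"rotation":[0,0,0]},{"gripper":4,"travel":[0,4,0],"rotation":[0,0,0]}]'

```text
t: 14.43
tcp_pos: [0.53, 0.2075, 0.2476]
tool_rot: [0.759, 0.651, -0.003, -0.001]
force: [1.0, -0.3, -6.5]
finger_gap: 0.093
```

>>> send_rows --motion '[{"gripper":4,"travel":[0,4,0],"rotation":[0,0,0]},{"gripper":4,"travel":[0,7,0],"rotation":[0,0,0]},{"gripper":4,"travel":[0,9,0],"rotation":[0,0,0]},{"gripper":4,"travel":[0,10,0],"rotation":[0,0,0]},{"gripper":4,"travel":[0,10,0],"rotation":[0,0,0]},{"gripper":4,"travel":[0,9,0],"rotation":[0,0,0]},{"gripper":4,"travel":[0,8,0],"rotation":[0,0,0]},{"gripper":4,"travel":[0,6,0],"rotation":[0,0,0]},{"gripper":4,"travel":[0,4,0],"rotation":[0,0,0]},{"gripper":4,"travel":[0,0,0],"rotation":[0,0,0]},{"gripper":4,"travel":[0,0,0],"rotation":[0,0,0]},{"gripper":4,"travel":[0,0,0],"rotation":[0,0,0]}]'

```text
t: 15.43
tcp_pos: [0.5939, 0.1979, 0.2471]
tool_rot: [0.759, 0.652, -0.004, -0.001]
force: [-0.2, -0.1, -6.2]
finger_gap: 0.089
```

```bash
python3 - <<'E'
from plan import *
np.set_printoptions(precision=4,suppress=True)
s=manip.sense();p,r=cur();print(s['t'],p,s['force'],np.degrees(np.arctan2(*r.as_matrix()[1::-1,1])))
c=manip.calibration('wrist');h=np.radians(-8.7);hx=np.array([np.cos(h),np.sin(h),0]);hy=np.array([-np.sin(h),np.cos(h),0]);O=np.array([.5995,.1965,0])
v=O-p;print('to go hx,hy',v@hx,v@hy)
for x,y,z in((-.015,.031,.230),(-.015,-.031,.230)):print(proj(c,O+x*hx+y*hy+[0,0,z]))
a=manip.snapshot('wrist');t=manip.snapshot('scene')
cv2.imwrite('pics/w7.png',np.vstack([a[60:340],cv2.resize(t[170:250,320:480],None,fx=4,fy=4,interpolation=cv2.INTER_CUBIC)])[:,:,::-1])
E
```

```text
15.4333 [0.5939 0.1979 0.2471] [-0.2347 -0.0867 -6.2146] -8.68728022889753
to go hx,hy 0.005791336679092788 -0.0005325579180609241
[302.5039 190.901 ]
[303.8726 282.9819]
```

View pics/w7.png

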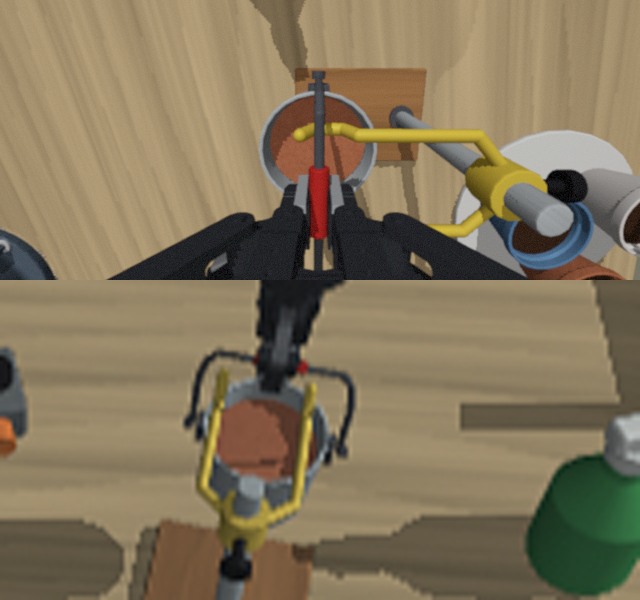

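Wrist panel: the left prong tip is at (302,194), against a predicted (302,191). The wire at column 319 is just short of the dip middle at about 326. So move 5.8 mm forward, then lower.

>>> send_rows --motion '[{"gripper":4,"travel":[0,2,0],"rotation":[0,0,0]},{"gripper":4,"travel":[0,3,0],"rotation":[0,0,0]},{"gripper":4,"travel":[0,0.8,0],"rotation":[0,0,0]},{"gripper":4,"travel":[0,0,2],"rotation":[0,0,0]},{"gripper":4,"travel":[0,0,4],"rotation":[0,0,0]},{"gripper":4,"travel":[0,0,4],"rotation":[0,0,0]},{"gripper":4,"travel":[0,0,4],"rotation":[0,0,0]},{"gripper":4,"travel":[0,0,4],"rotation":[0,0,0]},{"gripper":4,"travel":[0,0,3],"rotation":[0,0,0]},{"gripper":4,"travel":[0,0,2],"rotation":[0,0,0]},{"gripper":4,"travel":[0,0,0],"rotation":[0,0,0]},{"gripper":4,"travel":[0,0,0],"rotation":[0,0,0]}]'

```text
t: 16.53
tcp_pos: [0.5997, 0.1969, 0.2239]
tool_rot: [0.759, 0.652, -0.004, -0.001]
force: [0.3, -0.4, -6.0]
finger_gap: 0.096
```

>>> send_rows --motion '[{"gripper":4,"travel":[0,0,1],"rotation":[0,0,0]},{"gripper":4,"travel":[0,0,1],"rotation":[0,0,0]},{"gripper":4,"travel":[0,0,1],"rotation":[0,0,0]},{"gripper":4,"travel":[0,0,0],"rotation":[0,0,0]}]'

```text
t: 16.87
tcp_pos: [0.6005, 0.1968, 0.2213]
tool_rot: [0.759, 0.651, -0.003, -0.001]
force: [0.0, -0.6, -7.8]
finger_gap: 0.096
```

>>> send_rows --motion '[{"gripper":4,"travel":[0,0,1],"rotation":[0,0,0]},{"gripper":4,"travel":[0,0,1],"rotation":[0,0,0]},{"gripper":4,"travel":[0,0,1],"rotation":[0,0,0]},{"gripper":4,"travel":[0,0,0],"rotation":[0,0,0]}]'

```text
t: 17.2
tcp_pos: [0.5991, 0.1969, 0.2177]
tool_rot: [0.759, 0.652, -0.004, -0.002]
force: [-0.5, 0.8, -6.7]
finger_gap: 0.093
```

Wire height is now about 0.237 and the weight is still on the arm. Lower further in small steps.

>>> send_rows --motion '[{"gripper":4,"travel":[0,0,1],"rotation":[0,0,0]},{"gripper":4,"travel":[0,0,1],"rotation":[0,0,0]},{"gripper":4,"travel":[0,0,1],"rotation":[0,0,0]},{"gripper":4,"travel":[0,0,0],"rotation":[0,0,0]}]'

```text
t: 17.53
tcp_pos: [0.6006, 0.1968, 0.2152]
tool_rot: [0.759, 0.651, -0.003, -0.0]
force: [0.6, 0.2, -6.5]
finger_gap: 0.091
```

>>> send_rows --motion '[{"gripper":4,"travel":[0,0,1],"rotation":[0,0,0]},{"gripper":4,"travel":[0,0,1],"rotation":[0,0,0]},{"gripper":4,"travel":[0,0,0],"rotation":[0,0,0]}]'

```text
t: 17.78
tcp_pos: [0.5993, 0.1968, 0.2128]
tool_rot: [0.759, 0.651, -0.004, -0.001]
force: [-0.5, 0.3, -6.9]
finger_gap: 0.089
```

>>> send_rows --motion '[{"gripper":4,"travel":[0,0,1],"rotation":[0,0,0]},{"gripper":4,"travel":[0,0,1],"rotation":[0,0,0]},{"gripper":4,"travel":[0,0,0],"rotation":[0,0,0]}]'

```text
t: 18.03
tcp_pos: [0.5996, 0.1969, 0.2108]
tool_rot: [0.759, 0.652, -0.004, -0.001]
force: [-0.9, -0.2, -6.8]
finger_gap: 0.092
```

>>> send_rows --motion '[{"gripper":4,"travel":[0,0,1],"rotation":[0,0,0]},{"gripper":4,"travel":[0,0,1],"rotation":[0,0,0]},{"gripper":4,"travel":[0,0,0],"rotation":[0,0,0]}]'

```text
t: 18.28
tcp_pos: [0.6005, 0.1968, 0.2092]
tool_rot: [0.759, 0.651, -0.003, -0.001]
force: [0.5, -0.2, -6.5]
finger_gap: 0.092
```

>>> send_rows --motion '[{"gripper":4,"travel":[0,0,1],"rotation":[0,0,0]},{"gripper":4,"travel":[0,0,1],"rotation":[0,0,0]},{"gripper":4,"travel":[0,0,0],"rotation":[0,0,0]}]'

```text
t: 18.53
tcp_pos: [0.5994, 0.1968, 0.2068]
tool_rot: [0.759, 0.651, -0.004, -0.001]
force: [-0.2, -0.4, -6.4]
finger_gap: 0.094
```

>>> send_rows --motion '[{"gripper":4,"travel":[0,0,1],"rotation":[0,0,0]},{"gripper":4,"travel":[0,0,1],"rotation":[0,0,0]},{"gripper":4,"travel":[0,0,0],"rotation":[0,0,0]}]'

```text
t: 18.78
tcp_pos: [0.5995, 0.1969, 0.2049]
tool_rot: [0.759, 0.652, -0.004, -0.001]
force: [-0.5, 0.9, -6.0]
finger_gap: 0.092
```

>>> send_rows --motion '[{"gripper":4,"travel":[0,0,1],"rotation":[0,0,0]},{"gripper":4,"travel":[0,0,1],"rotation":[0,0,0]},{"gripper":4,"travel":[0,0,0],"rotation":[0,0,0]}]'

```text
t: 19.03
tcp_pos: [0.5998, 0.197, 0.2044]
tool_rot: [0.759, 0.652, -0.003, -0.001]
force: [-4.3, -0.1, 2.3]
finger_gap: 0.092
```

>>> send_rows --motion '[{"gripper":4,"travel":[0,0,1],"rotation":[0,0,0]},{"gripper":4,"travel":[0,0,1],"rotation":[0,0,0]},{"gripper":4,"travel":[0,0,0],"rotation":[0,0,0]}]'

```text
t: 19.28
tcp_pos: [0.6003, 0.1969, 0.2041]
tool_rot: [0.759, 0.652, -0.003, -0.0]
force: [-6.1, -1.3, 9.7]
finger_gap: 0.095
```

Contact at TCP z = 0.2045, with a −x side force, so the wire may be resting on the inner slope. I'll lift slightly, shift 3 mm towards −x, and feel again.

>>> send_rows --motion '[{"gripper":4,"travel":[0,0,-3],"rotation":[0,0,0]},{"gripper":4,"travel":[0,0,-3],"rotation":[0,0,0]},{"gripper":4,"travel":[0,-1.5,0],"rotation":[0,0,0]},{"gripper":4,"travel":[0,-1.5,0],"rotation":[0,0,0]},{"gripper":4,"travel":[0,0,0],"rotation":[0,0,0]},{"gripper":4,"travel":[0,0,1],"rotation":[0,0,0]},{"gripper":4,"travel":[0,0,1],"rotation":[0,0,0]},{"gripper":4,"travel":[0,0,0],"rotation":[0,0,0]},{"gripper":4,"travel":[0,0,0],"rotation":[0,0,0]}]'

```text
t: 20.03
tcp_pos: [0.5967, 0.1972, 0.205]
tool_rot: [0.759, 0.651, -0.004, -0.001]
force: [-0.9, 0.8, -6.9]
finger_gap: 0.093
```

>>> send_rows --motion '[{"gripper":4,"travel":[0,0,1],"rotation":[0,0,0]},{"gripper":4,"travel":[0,0,1],"rotation":[0,0,0]},{"gripper":4,"travel":[0,0,0],"rotation":[0,0,0]}]'

```text
t: 20.28
tcp_pos: [0.5967, 0.1973, 0.2044]
tool_rot: [0.759, 0.652, -0.003, -0.001]
force: [-3.4, -0.7, 1.9]
finger_gap: 0.096
```

>>> send_rows --motion '[{"gripper":4,"travel":[0,0,1],"rotation":[0,0,0]},{"gripper":4,"travel":[0,0,0],"rotation":[0,0,0]}]'

```text
t: 20.45
tcp_pos: [0.5966, 0.1974, 0.2042]
tool_rot: [0.759, 0.652, -0.003, -0.001]
force: [-4.8, -1.6, 6.4]
finger_gap: 0.094
```

The contact height is the same 3 mm further out, so the wire lies on the flat floors of the dips. I'll ease the load, open and retreat straight up.

>>> send_rows --motion '[{"gripper":4,"travel":[0,0,-1],"rotation":[0,0,0]},{"gripper":4,"travel":[0,0,-0.5],"rotation":[0,0,0]},{"gripper":4,"travel":[0,0,0],"rotation":[0,0,0]},{"gripper":4,"travel":[0,0,0],"rotation":[0,0,0]}]'

```text
t: 20.78
tcp_pos: [0.5969, 0.1973, 0.2043]
tool_rot: [0.759, 0.652, -0.003, -0.001]
force: [-5.2, 0.6, 4.2]
finger_gap: 0.09
```

>>> send_rows --motion '[{"gripper":4,"travel":[0,-0.5,-0.5],"rotation":[0,0,0]},{"gripper":4,"travel":[0,-0.3,-0.3],"rotation":[0,0,0]},{"gripper":4,"travel":[0,0,0],"rotation":[0,0,0]},{"gripper":4,"travel":[0,0,0],"rotation":[0,0,0]}]'

```text
t: 21.12
tcp_pos: [0.5966, 0.1974, 0.2044]
tool_rot: [0.759, 0.651, -0.003, -0.001]
force: [-1.5, -0.4, 1.4]
finger_gap: 0.096
```

Forces are near zero and the fork carries the weight. Release slowly.

>>> send_rows --motion '[{"gripper":10,"travel":[0,0,0],"rotation":[0,0,0]},{"gripper":13,"travel":[0,0,0],"rotation":[0,0,0]},{"gripper":17,"travel":[0,0,0],"rotation":[0,0,0]},{"gripper":22,"travel":[0,0,0],"rotation":[0,0,0]},{"gripper":28,"travel":[0,0,0],"rotation":[0,0,0]},{"gripper":34,"travel":[0,0,0],"rotation":[0,0,0]},{"gripper":36,"travel":[0,0,0],"rotation":[0,0,0]},{"gripper":36,"travel":[0,0,0],"rotation":[0,0,0]}]'

```text
t: 21.78
tcp_pos: [0.5962, 0.1974, 0.2045]
tool_rot: [0.759, 0.652, -0.003, -0.001]
force: [0.0, 0.4, -0.8]
finger_gap: 0.418
```

>>> send_rows --motion '[{"gripper":36,"travel":[0,0,-5],"rotation":[0,0,0]},{"gripper":36,"travel":[0,0,-10],"rotation":[0,0,0]},{"gripper":36,"travel":[0,0,-12],"rotation":[0,0,0]},{"gripper":36,"travel":[0,0,-12],"rotation":[0,0,0]},{"gripper":36,"travel":[0,0,-15],"rotation":[0,0,0]},{"gripper":36,"travel":[0,0,-20],"rotation":[0,0,0]},{"gripper":36,"travel":[0,0,-25],"rotation":[0,0,0]},{"gripper":36,"travel":[0,0,-25],"rotation":[0,0,0]},{"gripper":36,"travel":[0,0,-15],"rotation":[0,0,0]},{"gripper":36,"travel":[0,0,0],"rotation":[0,0,0]},{"gripper":36,"travel":[0,0,0],"rotation":[0,0,0]},{"gripper":36,"travel":[0,0,0],"rotation":[0,0,0]}]'

```text
t: 22.78
tcp_pos: [0.5963, 0.1977, 0.3427]
tool_rot: [0.759, 0.651, -0.004, -0.001]
force: [-0.8, -0.4, -0.8]
finger_gap: 0.42
```

```bash
python3 - <<'E'
from plan import *
s=manip.sense();print(s['t'],s['tcp_pos'],s['force'])
a=manip.snapshot('wrist');t=manip.snapshot('scene')
b=manip.snapshot('wrist');print('wrist frame diff',cv2.absdiff(a,b).max(),(cv2.absdiff(a,b).max(2)>25).sum())
cv2.imwrite('pics/end.png',np.vstack([a[30:300],cv2.resize(t[170:250,320:480],None,fx=4,fy=4,interpolation=cv2.INTER_CUBIC)])[:,:,::-1])
E
```

```text
22.7833 [0.59631592 0.19771347 0.34271143] [-0.8157964  -0.43692194 -0.76707684]
wrist frame diff 110 2836
```

View pics/end.png

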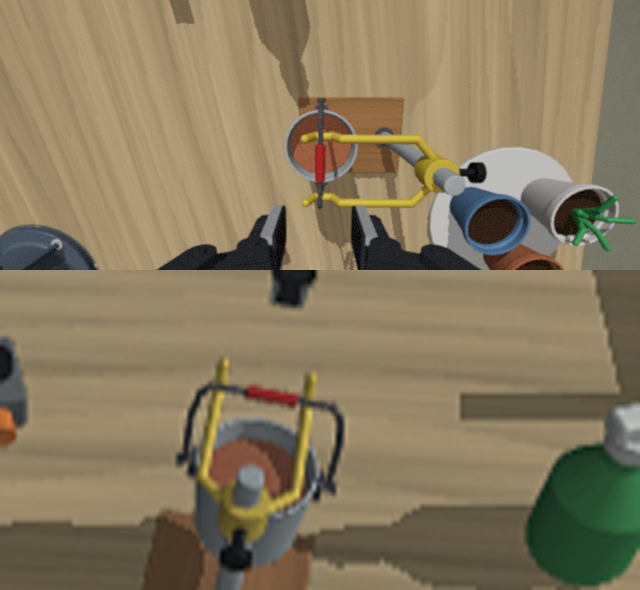

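The wrist panel shows the wire lying across both prongs, crossing them near (320,165) and (320,230), the sleeve between them and the gripper clear. The two wrist frames differed, so I'll let it settle and test stillness with the fixed scene camera.

>>> send_rows --motion '[{"gripper":36,"travel":[0,0,0],"rotation":[0,0,0]},{"gripper":36,"travel":[0,0,0],"rotation":[0,0,0]},{"gripper":36,"travel":[0,0,0],"rotation":[0,0,0]},{"gripper":36,"travel":[0,0,0],"rotation":[0,0,0]},{"gripper":36,"travel":[0,0,0],"rotation":[0,0,0]},{"gripper":36,"travel":[0,0,0],"rotation":[0,0,0]},{"gripper":36,"travel":[0,0,0],"rotation":[0,0,0]},{"gripper":36,"travel":[0,0,0],"rotation":[0,0,0]},{"gripper":36,"travel":[0,0,0],"rotation":[0,0,0]},{"gripper":36,"travel":[0,0,0],"rotation":[0,0,0]},{"gripper":36,"travel":[0,0,0],"rotation":[0,0,0]},{"gripper":36,"travel":[0,0,0],"rotation":[0,0,0]}]'

```text
t: 23.93
tcp_pos: [0.597, 0.1978, 0.3435]
tool_rot: [0.759, 0.651, -0.003, -0.001]
force: [0.9, -0.1, -0.1]
finger_gap: 0.423
```

```bash
cat > still.py <<'E'
from plan import *
F=[manip.snapshot('scene')[200:250,360:410].astype(np.float32).mean(2) for _ in range(16)]
for f in F[1:]: print(np.round(cv2.phaseCorrelate(F[0],f)[0],2),int((abs(f-F[0])>25).sum()),end=' | ')
E
python3 still.py
```

```text
[ 0.02 -0.  ] 0 | [ 0.01 -0.02] 0 | [0.01 0.  ] 0 | [ 0. -0.] 0 | [ 0.01 -0.01] 0 | [-0.01 -0.01] 0 | [ 0.02 -0.  ] 0 | [ 0.01 -0.01] 0 | [ 0.01 -0.01] 0 | [-0.   -0.01] 0 | [0.02 0.01] 0 | [ 0.01 -0.01] 0 | [ 0.   -0.01] 0 | [-0.    0.01] 0 | [ 0.   -0.01] 0 |
```

```bash
python3 - <<'E'
from h import *
a=cv2.imread('pics/scene0.png');b=manip.snapshot('scene')[:,:,::-1]
for n,(x0,y0,x1,y1) in dict(trowel=(172,200,206,280),pink=(205,198,246,242),timer=(306,182,328,216),mister=(450,198,500,250),pots=(260,280,356,380)).items():
    print(n,int((cv2.absdiff(a,b)[y0:y1,x0:x1].max(2)>50).sum()))
print(manip.sign_off())
E
```

```text
trowel 70
pink 148
timer 14
mister 0
pots 0
the job is handed in; nothing more can be done
None
```

The pail is hanging by its bail on both prongs of the yellow hanger, the gripper is clear of it, and the job is handed in at about 25 s.

**What I did:** I swung the bail upright with the sleeve loosely caged between the fingers. Then I pinched the sleeve, lifted the pail (about 6.4 N), brought it in from the prong-tip side and lowered it until the prongs took the weight. I opened the gripper once the forces were down to about 1.5 N.

**What the checks showed:**
- **Bail swing:** the ears and rim stayed at the same pixels (within about 1 px), and wrist forces stayed under about 1 N.
- **Dips:** contact came at the same height 3 mm further out, which points to the wire lying on the flat floors. The last picture shows it across both prongs.
- **Stillness:** 16 scene-camera frames over 0.75 s showed no movement above 0.02 px.

**What disagreed or is less certain:**
- **Camera mismatch:** the top camera placed the hanger about 3 mm away from where the scene and wrist cameras did. I followed the wrist view.
- **Load on the fork:** it peaked at about 16 N vertical and 6 N sideways while I felt for contact.
- **Refused calls:** two early move calls were refused for missing fields and the one between them ran alone. The arm passed low near the mister, but the mister was untouched.
- **Bystanders:** the mister and pots are unchanged in the images. The timer, trowel and pink pail areas differ by 14, 70 and 148 pixels. I take these to be shadow changes from the arm and the moved pail, but I did not check further. I did not compare the purple pail's area.

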